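# Park the washed beaker over the drip pan of the drying carousel

## Task

The freshly washed steel beaker lies on the ribbed drying mat: put it upside down over one of the two free pegs of the drying carousel, so that it stands mouth-down on the wires, and let go of it. Then turn the carousel, which has a bar handle on its top, until this beaker stands over the drip pan. The bearing runs freely, so finish while still gripping the carousel and holding it still there; the beaker and the cup already drying must stay on their pegs, and everything else on the table stays where it is.

Things in the scene. Friction and masses are not known exactly. Their poses are not given: they have to be found in the camera images.
- beaker: the washed beaker: straight round steel, no handle, 56 mm outer diameter, 85 mm long, wall 2 mm (bore 52 mm), about 90 g. At the start it lies between two ribs of the mat, axis 34 mm above the table, mouth roughly away from the robot. Origin at the centre of the outside of its closed end; z axis from the closed end towards the open mouth.
- beaker_mouth (a point): centre of the open mouth of that beaker, 85 mm from its origin
- carousel: turning part: hub, four wire spokes at right angles (148 mm long), wire ring of 210 mm diameter, four grey upright pegs where they cross, each on a star of short seat wires. Turns freely, no stops, spring or detents (friction 0.03 N m). Origin on its vertical axis, 30 mm above the table; x axis towards free peg a; occupied pegs at its +y and -y. Top of the wires 45 mm above the table.
- peg_a (a point): foot of free peg a, on the peg's axis at the height of the top of the wires (45 mm above the table), 105 mm from the carousel's axis. Upright round tapered peg: 44 mm diameter at the foot, 20 mm near the top, tip 42 mm above this point. A beaker fully down rests with its rim on the wires.
- peg_b (a point): foot of free peg b, just like peg a, straight across the carousel from it
- handle (a point): middle of the black bar handle on top of the hub, on the carousel's axis, 171 mm above the table; the bar is 78 mm long along the carousel's x axis (line from peg b to peg a), 16 mm thick and 36 mm high (153 to 189 mm above the table); pinch it across its 16 mm from above
- stand: fixed stand of the carousel: weighted round steel foot 148 mm in diameter with a bracket to the drip pan; origin on the carousel's axis at table height; the drip pan lies towards its -x axis, roughly towards the robot
- drip_pan (a point): centre of the mouth of the drip pan, a fixed shallow round steel pan of 96 mm diameter on the table side of the carousel nearest the robot, its rim 29 mm above the table, 105 mm from the carousel's axis: a peg turned there stands right above it
- drying_mat: fixed dark rubber mat 210 x 178 mm with 2.5 mm ribs along its x axis; origin at the centre of its underside; rib tops 8 mm above the table
- beaker_dry: a second beaker of the same make, already upside down on the carousel's peg at its +y (origin at the centre of its closed end, now on top 130 mm above the table; z axis points down)
- prep_cup: small flared steel cup, 66 mm at the rim and 50 mm high, upside down on the carousel's peg at its -y (origin at the centre of its bottom, now on top 95 mm above the table; z axis points down)
- shaker: bystander: steel sugar shaker, 62 mm diameter, 96 mm high, origin at the centre of its underside
- timer: bystander: square kitchen timer, 66 x 66 x 23 mm, origin at the centre of its underside
- brush: bystander: glaze brush with wooden handle, 182 x 41 x 14 mm, lying, origin at the centre of its underside
- scraper: bystander: dough scraper, 90 x 120 x 9 mm, lying flat, origin at the centre of its underside
- scoop: bystander: steel portion scoop, 173 x 54 x 19 mm, lying, origin at the centre of its underside
- probe: bystander: probe thermometer, 178 x 34 x 17 mm, lying, origin at the centre of its underside
Things that resemble listed ones, but are neither listed nor needed, are in the scene too. Leave any blue look-alike of the beaker_dry alone.

How it is judged:
By the outcome, as a careful person would: the job done as asked, in the order asked, and still so for the second after the job is handed in, while the arm keeps its last pose, push and grip.
It also fails if it takes over 58 s, if anything falls off the work surface, if the arm or the gripper's body presses on something with over 40 N, if the wrist force passes 120 N, or if a joint passes its speed limit or range.

## Robot

A 6-joint arm with a two-finger parallel gripper is mounted at the origin on a cart in front of the work surface, level with it; the furniture and walls round the work are solid. World frame = base frame: x ahead of the robot, y to its left, z up, the work surface at z = 0. Lengths are in mm, angles in rad, forces in N, time in s.
With the tool pointing down it reaches from about 350 to 775 mm from the base axis. Payload 7.3 kg.
Tool frame: the origin (TCP) lies at the very end of the fingers, on their centre line; the grasp point (between the pads) lies 19 mm behind it; z points along the fingers, y is the line along which they close (so a half turn about z gives the same grasp; the last joint's range is limited). The gripper opens to 92 mm and grips with 3 to 60 N. Pads are 19 mm wide; open, the fingers measure 130 mm over their backs; the gripper's body (75 mm by 190 mm) begins 47 mm behind the grasp point.
Start: joints at [1.029, 0.342, 1.524, -0, 1.275, -0.146], TCP at [202.399, 484.437, 226.741] pointing down, gripper open.
Joint ranges: [-2.53, 2.53], [-0.77, 2.02], [0.04, 2.7], [-1, 4.14], [0.28, 2.66], [-3.11, 3.11]. Speed limits (rad/s): [2.57, 2.57, 3.14, 3.14, 3.14, 3.14].

## Interface

Orientations are given as [roll, pitch, yaw] about the fixed x, y, z axes, in that order (R = Rz(yaw) Ry(pitch) Rx(roll)).
In Python, from plant import get_obs, vision, workorder gives the robot as it stands.
- The arm moves only by the shell command python3 -m pendant 'ROWS' [OPENING]. ROWS is a JSON object of lists of equal length, an entry for each row: "dp": the shift along the tool's x, y, z in m, a list of three; "rotation": the turn, a rotation vector about the tool's x, y, z in rad, a list of three. A call has 1 to 8 rows; each row is the pose to reach, as a shift and turn from the pose commanded when the call began, along the tool's axes at that moment; what a row does not reach only later rows make up. A row lasts 1/8 s, in which the tool goes at most 62.5 mm and 10.7 degrees, less where a joint would pass 70% of its speed; a pose out of reach is approached as far as the arm can. A call with a gripper value outside its range is refused whole. OPENING is the finger opening in m, from 0 to 0.0918, set as the call begins (- or left out, the last holds). The fingers move at their own pace and stop on an object; the grip force is fixed at half the most. Time passes only in rows, so rows that repeat a pose let the fingers close. It gives the time, the measured TCP pose, the force, the opening and the grip force at its end, in the units of the state.
- get_obs(): the state, without advancing time (a new reading comes with each control period).
- vision.capture(name): name is "scene" or "top"; returns a dict with "pixels" (420x560x3 uint8, red, green, blue), "vfov" (degrees; the focal length in pixels is half the picture's height over the tangent of half this angle, whatever the lens; pixels are square), "cx", "cy" (the principal point, pixels), "dist" ([k1, k2, p1, p2, k3] as OpenCV has them; the pictures are not rectified), "pose" (4x4, takes a point from camera to world coordinates). Camera axes: x right, y up, looking along -z (the intrinsics and any distortion apply to the point x, -y, -z); pixel columns grow to the right and rows downward; lengths in mm; the calibration is good to about 2 mm. A picture is of the moment at which its call begins. There is no depth.
- workorder.close_job(): hands the job in; it is judged then, once.
The state is a dict: "time": time; "joint_positions": joint angles; "dq": joint speeds; "tau": joint torques, N m; "tool_pos": TCP position; "tcp_rot": TCP orientation; "contact_force": force on the tool from outside, world axes, zero at the start; "moment": the same for the moment, N m; "grip_width": finger opening in mm; "finger_force": force on a finger pad.
Only numpy, scipy, OpenCV 4.12 (cv2) and the standard library are available. Lean on these libraries where they do the work, as an engineer would, in place of code of your own. Each camera call takes 0.05 s, during which the arm holds its last target. There are 200 camera calls.

## Working session

There is one attempt and no reset: what is moved stays moved. The work goes in short steps, Python scripts to look and compute and a shell command to move; the robot and the scene stay as the last step left them, time stands still between calls to the robot, and variables do not carry over. Pictures are saved under pics/ and viewed, at most 10 in all, crops included, and the job is handed in when it is done.

```bash
mkdir -p pics; ls
python3 - <<'E'
from plant import get_obs, vision
import cv2,pickle
d={}
for n in("scene","top"):
    c=vision.capture(n); d[n]=c
    cv2.imwrite(f"pics/{n}0.png",c["pixels"][:,:,::-1]); print(n,c["vfov"],c["cx"],c["cy"],c["dist"],c["pose"].tolist() if hasattr(c["pose"],'tolist') else c["pose"])
pickle.dump(d,open("cap0.pkl","wb"))
print(get_obs())
E
```

```text
pics
scene 57.706994839859156 277.84088734738987 210.69180376611064 [0.0327143 0.        0.        0.        0.       ] [[0.7508344064934146, 0.41511435122509655, -0.5137390090626263, -13.974857675450334], [-0.6603497992289074, 0.4878481402680166, -0.5709135965234837, -702.8225122506624], [0.013632192927903432, 0.7679090228952937, 0.640413847345583, 774.2754120127718], [0.0, 0.0, 0.0, 1.0]]
top 53.77715483094766 283.41112181305084 211.90030152310942 [-0.07547624  0.          0.          0.          0.        ] [[0.0011173040689341697, 0.99471899694074, -0.10262976545245396, 401.13290631431846], [-0.9998152484469917, 0.003080572375130389, 0.018973113785618723, -75.97787987368052], [0.019189075133992116, 0.10258960570666871, 0.9945386629972977, 1235.3607569867968], [0.0, 0.0, 0.0, 1.0]]
{'time': 0.1, 'joint_positions': array([ 1.02898592e+00,  3.42655234e-01,  1.52489302e+00,  1.27126308e-05,
        1.27538484e+00, -1.46014230e-01]), 'dq': array([-5.42863476e-04, -2.10495962e-03, -2.51796801e-03, -3.51392963e-05,
        1.25306176e-03, -8.61746669e-04]), 'tau': array([ 9.72886191e-04, -4.32004201e+01, -2.44694334e+01,  7.18441280e-02,
        5.27125492e-02, -3.74971717e-05]), 'tool_pos': array([202.21308036, 484.12083692, 226.12325621]), 'tcp_rot': array([-3.14026825e+00, -2.07055951e-04,  2.74579263e+00]), 'contact_force': array([-1.15077633,  0.09897096, -0.34565774]), 'moment': array([-0.01131416, -0.01985413,  0.0209782 ]), 'finger_force': 0.0, 'grip_width': 91.517424814212}
```

View pics/scene0.png

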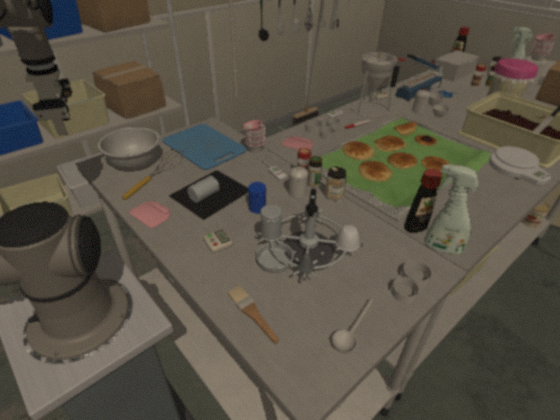

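View pics/top0.png

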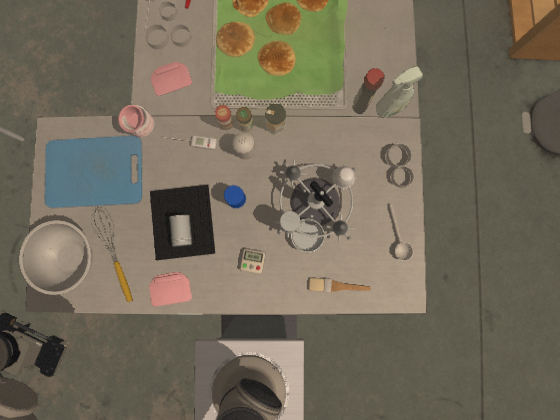

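The beaker lies on the mat at top (180,230) / scene (204,188). The carousel hub is at top (319,195), with free pegs at (292,173) and (340,228). beaker_dry is at (290,220), the prep cup at (345,176) and the pan at (306,236).

Things that could be taken for the beaker: the blue cup at top (235,196), beaker_dry at (290,220), the prep cup at (345,176) and the shaker at (243,144). I choose the steel one lying on the mat at (180,230).

```bash
cat > h.py <<'E'
import numpy as np,cv2
def K(c):
    f=c["pixels"].shape[0]/2/np.tan(np.radians(c["vfov"])/2)
    return np.array([[f,0,c["cx"]],[0,f,c["cy"]],[0,0,1]])
def ray(c,uv):
    p=cv2.undistortPoints(np.array([[uv]],float),K(c),np.array(c["dist"]))[0,0]
    P=np.array(c["pose"]); return P[:3,3],P[:3,:3]@np.array([p[0],-p[1],-1])
def at(c,uv,z):
    o,d=ray(c,uv); return o+d*(z-o[2])/d[2]
def two(c1,u1,c2,u2):
    o1,d1=ray(c1,u1);o2,d2=ray(c2,u2)
    s=np.linalg.lstsq(np.c_[d1,-d2],o2-o1,rcond=None)[0]
    a,b=o1+d1*s[0],o2+d2*s[1]; return (a+b)/2,np.linalg.norm(a-b)
def proj(c,X):
    P=np.array(c["pose"]);q=P[:3,:3].T@(np.array(X,float)-P[:3,3])
    return cv2.projectPoints(np.array([[q[0],-q[1],-q[2]]]),np.zeros(3),np.zeros(3),K(c),np.array(c["dist"]))[0].ravel()
E
python3 - <<'E'
import pickle,cv2,numpy as np
d=pickle.load(open("cap0.pkl","rb"))
t=d["top"]["pixels"][:,:,::-1]; s=d["scene"]["pixels"][:,:,::-1]
def cr(im,x,y,w,h,k=4):return cv2.resize(im[y:y+h,x:x+w],None,fx=k,fy=k,interpolation=cv2.INTER_CUBIC)
A=np.vstack([np.hstack([cr(t,145,180,75,85),cr(t,265,155,95,85)][:2]),np.hstack([cr(s,165,160,75,60),cr(s,250,185,95,60)])])
A=np.clip(A*1.5,0,255).astype(np.uint8)
print(A.shape);cv2.imwrite("pics/crop1.png",A)
E
```

```text
(580, 680, 3)
```

View pics/crop1.png

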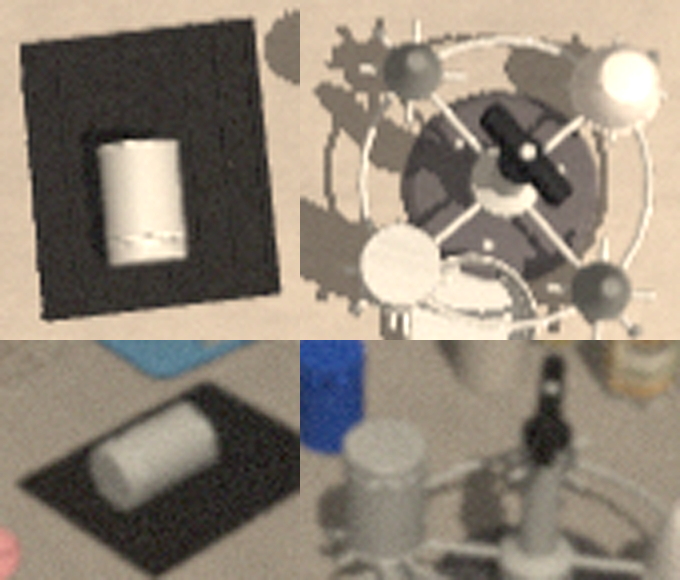

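The crop confirms the choice: a plain steel cylinder lying on the mat, closed end (with a rolled line) towards the robot. Crop corners are (99,142), (180,138), (187,260) and (110,266). The handle bar runs from (482,105) to (572,203). Next I measure.

Run:
```python
import pickle,cv2,numpy as np
from h import *
d=pickle.load(open("cap0.pkl","rb")); T=d["top"];S=d["scene"]
np.set_printoptions(precision=1,suppress=True)
g=cv2.cvtColor(T["pixels"],cv2.COLOR_RGB2GRAY)
# beaker: bright blob on mat
m=np.zeros_like(g); m[190:255,160:205]=(g[190:255,160:205]>90)*255
cs=max(cv2.findContours(m,0,2)[0],key=cv2.contourArea)
r=cv2.minAreaRect(cs); b=cv2.boxPoints(r); print("rect",r)
W=np.array([at(T,p,34) for p in b]); print(W, np.linalg.norm(W-np.roll(W,-1,0),axis=1))
# tops seen
f=lambda x,y:(265+(x-300)/4-.4,155+y/4-.4)
print("dry",at(T,f(400,265),130))
print("cup",at(T,f(630,78),95))
print("handle ends",at(T,f(482,105),189),at(T,f(572,203),189),"corners", [at(T,f(*q),189) for q in((498,103),(482,122),(573,184),(556,206))])
print("pegtips", at(T,f(411,60),87),at(T,f(601,283),87))
print("ring L,R,T", at(T,f(362,190),43),at(T,f(650,185),43),at(T,f(505,38),43))
# mat
m=((g<60)*255).astype(np.uint8); m[:,:145]=0;m[:,222:]=0;m[:180]=0;m[265:]=0
m=cv2.morphologyEx(m,cv2.MORPH_CLOSE,np.ones((5,5)))
r=cv2.minAreaRect(max(cv2.findContours(m,0,2)[0],key=cv2.contourArea));b=cv2.boxPoints(r)
print("mat",r,np.array([at(T,p,8) for p in b]))
```

```text
rect ((180.39344787597656, 229.82789611816406), (30.3294734954834, 18.74089813232422), 84.80557250976562)
[[513.3 232.7  34. ]
 [518.5 178.2  34. ]
 [430.7 168.1  34. ]
 [425.5 222.3  34. ]] [54.8 88.4 54.4 88.4]
dry [ 491.1 -113.7  130. ]
cup [ 626.2 -276.6   95. ]
handle ends [ 589.4 -164.3  189. ] [ 526.3 -221.5  189. ] corners [array([ 590.8, -174.6,  189. ]), array([ 578.4, -164.3,  189. ]), array([ 538.5, -222.3,  189. ]), array([ 524.3, -211.3,  189. ])]
pegtips [ 639.7 -123.    87. ] [ 482.4 -255.4   87. ]
ring L,R,T [552.7 -89.1  43. ] [ 557.2 -299.2   43. ] [ 665.7 -193.9   43. ]
mat ((181.50225830078125, 221.89720153808594), (69.63471221923828, 59.63587951660156), 84.14398956298828) [[591.7 306.4   8. ]
 [610.5 128.    8. ]
 [403.9 103.    8. ]
 [385.1 278.4   8. ]]
```

```bash
cat > mv.py <<'E'
import sys,numpy as np
from scipy.spatial.transform import Rotation as Ro
from plant import get_obs
def tool(az,tilt,flip=1):
    """az deg of pointing, tilt deg below horizontal; y=flip*left"""
    a,t=np.radians([az,tilt])
    z=np.array([np.cos(t)*np.cos(a),np.cos(t)*np.sin(a),-np.sin(t)]); y=flip*np.array([-np.sin(a),np.cos(a),0])
    return Ro.from_matrix(np.c_[np.cross(y,z),y,z])
def go(R,grasp=None,tcp=None):
    o=get_obs(); p=np.array(o["tool_pos"]); R0=Ro.from_euler("xyz",o["tcp_rot"])
    t=np.array(tcp,float) if tcp is not None else np.array(grasp)+19*R.apply([0,0,1])
    d=R0.inv().apply(t-p)/1000; w=(R0.inv()*R).as_rotvec()
    print("t",o["time"],"tcp target",t.round(1),"dp",d.round(4),"rot",w.round(3),"rows>=",max(np.linalg.norm(t-p)/62.5,np.degrees(np.linalg.norm(w))/10.7).round(1))
E
python3 - <<'E'
from mv import *
R=tool(6.8,45); g=np.array([456,198.7,34])
go(R,grasp=g-R.apply([0,0,130]))
import pickle
from h import *
d=pickle.load(open("cap0.pkl","rb"));T=d["top"]
# pan: bright rim circle, from view
for p in[(306,236)]: print("pan",at(T,p,29))
E
```

```text
t 0.1 tcp target [378.1 189.4 112.5] dp [-0.2759 -0.204   0.1138] rot [-0.203 -0.768 -0.487] rows>= 5.8
pan [ 455.17988802 -164.9500591    29.        ]
```

```bash
python3 -m pendant '{"dp":[[-0.276,-0.204,0.114],[-0.276,-0.204,0.114],[-0.276,-0.204,0.114],[-0.276,-0.204,0.114],[-0.276,-0.204,0.114],[-0.276,-0.204,0.114],[-0.276,-0.204,0.114],[-0.276,-0.204,0.114]],"rotation":[[-0.203,-0.768,-0.487],[-0.203,-0.768,-0.487],[-0.203,-0.768,-0.487],[-0.203,-0.768,-0.487],[-0.203,-0.768,-0.487],[-0.203,-0.768,-0.487],[-0.203,-0.768,-0.487],[-0.203,-0.768,-0.487]]}' 0.0918
python3 - <<'E'
from mv import *
R=tool(6.8,45); g=np.array([456,198.7,34])
go(R,grasp=g-R.apply([0,0,130])); go(R,grasp=g);print(get_obs()["joint_positions"])
from plant import vision
import cv2
c=vision.capture("scene");cv2.imwrite("pics/s1.png",c["pixels"][50:300,80:400,::-1].repeat(2,0).repeat(2,1))
E
```

```text
time: 1.1
tool_pos: [370.6, 193.4, 198.5]
tcp_rot: [-3.138, 0.712, -3.026]
contact_force: [0.5, -0.0, -0.5]
grip_width: 91.6
finger_force: 0.0
t 1.1 tcp target [378.1 189.4 112.5] dp [ 0.051  -0.0046  0.0697] rot [-0.006 -0.073 -0.002] rows>= 1.4
t 1.1 tcp target [469.3 200.3  20.6] dp [ 0.0415 -0.0039  0.1993] rot [-0.006 -0.073 -0.002] rows>= 3.3
[ 0.47616473 -0.05225915  2.35851263 -0.99560991  0.28237488 -0.31535803]
```

View pics/s1.png

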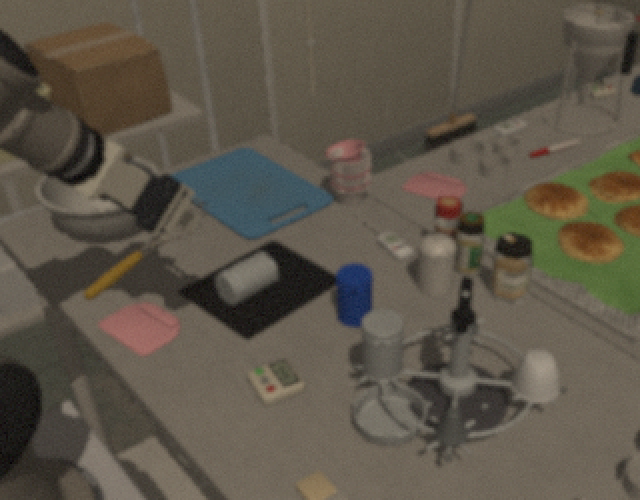

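Seen: the gripper hovers short of the mat and the beaker lies undisturbed at crop (247,278). Joints 4 and 5 are at their limits, so I'll identify the arm's geometry from a few states before going on.

```bash
python3 -m pendant '{"dp":[[-0.03,0,0.02],[-0.06,0,0.05],[-0.06,0,0.08],[-0.06,0,0.08]],"rotation":[[0,0.1,0],[0,0.2,0],[0,0.3,0],[0,0.4,0]]}' | head -2
python3 - <<'E'
from plant import get_obs
import numpy as np, json
from scipy.spatial.transform import Rotation as Ro
from scipy.optimize import least_squares
o=get_obs()
D=[([1.02898592,.342655234,1.52489302,0,1.27538484,-.14601423],[202.21308,484.120837,226.123256],[-3.14026825,-.000207,2.74579]),
([0.47616473,-0.05225915,2.35851263,-0.99560991,0.28237488,-0.31535803],[370.6,193.4,198.5],[-3.138,.712,-3.026]),
(list(o["joint_positions"]),list(o["tool_pos"]),list(o["tcp_rot"]))]
json.dump(D,open("data.json","w"),default=float); print(o["joint_positions"].round(3),o["tool_pos"].round(1))
def fk(q,k):
    a1,d1,L2,L3,L6,e=k
    Z=lambda a:Ro.from_euler('z',a); Y=lambda a:Ro.from_euler('y',a)
    R1=Z(q[0]);R2=R1*Y(q[1]);R3=R2*Y(q[2])
    p=np.array([0,0,d1])+R1.apply([a1,0,0])+R2.apply([0,0,L2])+R3.apply([e,0,L3])
    for s4 in(1,):
        R=R3*Z(s4*q[3])*Y(q[4])*Z(q[5]+S6)
    return p+R.apply([0,0,L6]),R
S6=0
for D_ in D:
    R=Ro.from_euler("xyz",D_[2]); print((fk(D_[0],[0]*6)[1].inv()*R).as_rotvec().round(3))
best=None
f=lambda k:np.r_[np.concatenate([fk(q,k)[0]-p for q,p,_ in D]),(np.array(k)-[0,350,380,380,280,0])*.02]
s=least_squares(f,[0,350,380,380,280,0]);print(s.x.round(1),s.fun.round(2))
E
```

```text
time: 1.65
tool_pos: [467.7, 206.8, 175.8]
[ 0.302  0.227  1.891 -0.085  0.725 -1.332] [467.7 206.8 175.8]
[-0.     0.     1.571]
[-0.000e+00  1.000e-03  1.571e+00]
[ 0.    -0.     1.571]
[ 322.6 -124.5  297.4   80.6   -4.6  -84. ] [ 68.07 -35.06  -9.19   2.49   0.22 -14.32  10.12 -57.79  23.7    6.45
  -9.49  -1.65  -5.99  -5.69  -1.68]
```

```bash
for r in '{"dp":[[0,0,0.03]],"rotation":[[0,0,0.15]]}' '{"dp":[[0.03,0.03,0]],"rotation":[[0.15,0,0]]}' '{"dp":[[0.03,0,-0.03]],"rotation":[[0,-0.15,0]]}' ; do :; done
python3 -m pendant '{"dp":[[0,0.02,-0.03]],"rotation":[[0.15,0,0]]}' >/dev/null
cat > fit.py <<'E'
from plant import get_obs
import numpy as np, json
from scipy.spatial.transform import Rotation as Ro
Z=lambda a:Ro.from_euler('z',a); Y=lambda a:Ro.from_euler('y',a)
def frames(q):
    R1=Z(q[0]);R2=R1*Y(q[1]);R3=R2*Y(q[2]);R=R3*Z(q[3])*Y(q[4])*Z(q[5]+np.pi/2); return R1,R2,R3,R
def A(q):
    R1,R2,R3,R=[r.as_matrix() for r in frames(q)]
    return np.c_[[0,0,1],R1[:,0],R1[:,1],R2[:,2],R3[:,0],R3[:,2],R[:,2]]  # d1,a1,b,L2,e,L3,L6
E
python3 - <<'E'
from fit import *
D=json.load(open("data.json"));o=get_obs()
D.append((o["joint_positions"].tolist(),o["tool_pos"].tolist(),o["tcp_rot"].tolist()));json.dump(D,open("data.json","w"))
M=np.vstack([A(d[0]) for d in D]);y=np.concatenate([d[1] for d in D])
print(np.linalg.svd(M)[1].round(3))
x0=np.array([350,0,0,380,0,380,280]);lam=.01
x=x0+np.linalg.lstsq(np.vstack([M,lam*np.eye(7)]),np.r_[y-M@x0,np.zeros(7)],rcond=None)[0]
print(x.round(1),(M@x-y).round(1))
E
```

```text
[3.887 2.896 2.011 0.599 0.29  0.108 0.041]
[229.    0.8  76.4 503.   49.2 380.9 318.1] [ 0.1  0.1  0.1  0.1  0.1  0.  -0.2 -0.1 -0.  -0.  -0.  -0.1]
```

```bash
cat >> fit.py <<'E'
X=np.array([229.,.8,76.4,503,49.2,380.9,318.1])
from scipy.optimize import least_squares
lo=np.array([-2.53,-.77,.04,-1,.28,-3.11]);hi=np.array([2.53,2.02,2.7,4.14,2.66,3.11])
def ik(R,p,seeds=12,q0=None):
    out=[];rng=np.random.default_rng(0)
    f=lambda q:np.r_[(A(q)@X-p)/100,(frames(q)[3].inv()*R).as_rotvec()]
    for i in range(seeds):
        s=least_squares(f,q0 if q0 is not None and i==0 else rng.uniform(lo+.05,hi-.05),bounds=(lo,hi))
        if s.cost<1e-6 and not any(np.allclose(s.x,o,atol=.02) for o in out): out.append(s.x)
    return out
E
python3 - <<'E'
from fit import *; from mv import tool
np.set_printoptions(precision=2,suppress=True)
g=np.array([456,198.7,34])
for t in(40,45,50,55,60):
  for fl in(1,-1):
    R=tool(6.8,t,fl); print("start",t,fl,ik(R,g+R.apply([0,0,19])))
for t in (30,35,40,45,50):
  for az in(-40,-25,-10,0):
    R=tool(az,t,-1); gp=np.array([478,-261.5,106.]); print("end",t,az,ik(R,gp+R.apply([0,0,19])),"up",len(ik(R,gp+[0,0,60]+R.apply([0,0,19]))))
E
```

```text
start 40 1 [array([0.37, 0.72, 2.44, 3.39, 0.9 , 1.58])]
start 40 -1 [array([ 0.37,  0.72,  2.44,  3.39,  0.9 , -1.56])]
start 45 1 [array([0.36, 0.65, 2.4 , 3.41, 0.7 , 1.54])]
start 45 -1 [array([ 0.36,  0.65,  2.4 ,  3.41,  0.7 , -1.6 ])]
start 50 1 [array([0.34, 0.59, 2.35, 3.44, 0.51, 1.48])]
start 50 -1 [array([ 0.34,  0.59,  2.35,  3.44,  0.51, -1.66])]
start 55 1 [array([0.33, 0.55, 2.3 , 3.52, 0.33, 1.38])]
start 55 -1 [array([ 0.33,  0.55,  2.3 ,  3.52,  0.33, -1.76])]
start 60 1 []
start 60 -1 []
end 30 -40 [array([-0.59,  0.62,  2.41,  3.26,  0.94, -1.59])] up 1
end 30 -25 [array([-0.83,  0.62,  2.44,  2.73,  0.97, -1.53])] up 1
end 30 -10 [array([-1.02,  0.62,  2.37,  2.22,  0.95, -1.43])] up 1
end 30 0 [array([-1.1 ,  0.62,  2.29,  1.91,  0.96, -1.32])] up 1
end 35 -40 [array([-0.59,  0.54,  2.37,  3.27,  0.73, -1.61])] up 1
end 35 -25 [array([-0.81,  0.54,  2.39,  2.7 ,  0.77, -1.46])] up 1
end 35 -10 [array([-0.99,  0.55,  2.33,  2.16,  0.8 , -1.31])] up 1
end 35 0 [array([-1.06,  0.56,  2.26,  1.84,  0.84, -1.19])] up 1
end 40 -40 [array([-0.6 ,  0.48,  2.32,  3.29,  0.54, -1.63])] up 1
end 40 -25 [array([-0.79,  0.48,  2.34,  2.63,  0.58, -1.37])] up 1
end 40 -10 [array([-0.95,  0.49,  2.29,  2.06,  0.65, -1.15])] up 1
end 40 0 [array([-1.02,  0.51,  2.22,  1.74,  0.73, -1.04])] up 1
end 45 -40 [array([-0.6 ,  0.44,  2.27,  3.33,  0.36, -1.68])] up 0
end 45 -25 [array([-0.77,  0.44,  2.28,  2.51,  0.4 , -1.22])] up 0
end 45 -10 [array([-0.91,  0.45,  2.24,  1.9 ,  0.53, -0.94])] up 1
end 45 0 [array([-0.98,  0.47,  2.18,  1.6 ,  0.63, -0.84])] up 1
end 50 -40 [] up 0
end 50 -25 [] up 0
end 50 -10 [array([-0.88,  0.42,  2.18,  1.64,  0.43, -0.65])] up 1
end 50 0 [array([-0.94,  0.44,  2.13,  1.4 ,  0.55, -0.61])] up 1
```

```bash
cat >> fit.py <<'E'
def plan(qs,qe,n,bump=None):
    """rows along a joint line, as shifts/turns from each call's start (8 rows a call)"""
    P=[(A(q)@X,frames(q)[3]) for q in (qs+(qe-qs)*s for s in np.linspace(0,1,n+1))]
    for k in range(0,n,8):
        p0,R0=P[k]; rows=P[k+1:k+9]
        print(json.dumps({"dp":[(R0.inv().apply(p-p0)/1000).round(3).tolist() for p,_ in rows],"rotation":[(R0.inv()*R).as_rotvec().round(3).tolist() for _,R in rows]}))
    print("tcp",[p.round().tolist() for p,_ in P][::3],"maxstep deg",max(np.degrees((P[i].__getitem__(1).inv()*P[i+1][1]).magnitude()) for i in range(n)),"mm",max(np.linalg.norm(P[i][0]-P[i+1][0]) for i in range(n)))
E
python3 - <<'E'
from fit import *; from mv import tool
np.set_printoptions(precision=3,suppress=True)
g=np.array([456,198.7,34]); R=tool(6.8,50,-1)
for b in(0,60,110,140):print(b,ik(R,g+R.apply([0,0,19-b])))
print("lift",[ik(R,g+[0,0,h]+R.apply([0,0,19])) for h in(60,110)])
h=[-10,0,10]
from mv import go
for yaw in(40,-140,-16,164): 
    Rh=Ro.from_euler("xyz",[np.pi,0,np.radians(yaw)]); print("handle",yaw,ik(Rh,np.array([558,-194,160]),20))
q=get_obs()["joint_positions"];print(q)
qe=ik(R,g+R.apply([0,0,19-110]))
if qe: plan(q,qe[0],24)
E
```

```text
0 [array([ 0.343,  0.593,  2.35 ,  3.442,  0.506, -1.662])]
60 [array([ 0.375,  0.424,  2.416,  3.56 ,  0.413, -1.759])]
110 [array([ 0.408,  0.265,  2.45 ,  3.788,  0.31 , -1.969])]
140 []
lift [[array([ 0.343,  0.406,  2.318,  3.642,  0.303, -1.879])], []]
handle 40 [array([-0.464,  0.52 ,  1.433, -0.   ,  1.189,  0.408])]
handle -140 [array([-0.464,  0.52 ,  1.433, -0.   ,  1.189, -2.733])]
handle -16 [array([-0.464,  0.52 ,  1.433, -0.   ,  1.189,  1.386])]
handle 164 [array([-0.464,  0.52 ,  1.433,  0.   ,  1.189, -1.756])]
[ 0.44   0.236  1.808 -0.301  0.88  -1.055]
{"dp": [[0.027, 0.036, 0.004], [0.05, 0.072, 0.004], [0.067, 0.106, -0.002], [0.079, 0.137, -0.01], [0.085, 0.166, -0.021], [0.085, 0.191, -0.033], [0.081, 0.211, -0.046], [0.072, 0.226, -0.057]], "rotation": [[-0.116, 0.067, 0.069], [-0.228, 0.128, 0.145], [-0.336, 0.183, 0.227], [-0.44, 0.232, 0.317], [-0.538, 0.274, 0.415], [-0.63, 0.311, 0.519], [-0.715, 0.341, 0.63], [-0.792, 0.366, 0.747]]}
{"dp": [[0.002, 0.018, 0.001], [-0.002, 0.034, -0.0], [-0.011, 0.047, -0.004], [-0.023, 0.056, -0.009], [-0.04, 0.06, -0.
[... 273 characters left out ...]
4, -0.169, 0.97]]}
{"dp": [[-0.024, 0.011, -0.006], [-0.051, 0.019, -0.014], [-0.08, 0.023, -0.024], [-0.111, 0.022, -0.037], [-0.141, 0.018, -0.051], [-0.171, 0.009, -0.068], [-0.199, -0.004, -0.085], [-0.225, -0.021, -0.104]], "rotation": [[-0.061, -0.054, 0.121], [-0.118, -0.112, 0.242], [-0.173, -0.174, 0.362], [-0.226, -0.238, 0.483], [-0.275, -0.305, 0.604], [-0.323, -0.372, 0.726], [-0.368, -0.439, 0.847], [-0.412, -0.505, 0.97]]}
tcp [[459.0, 220.0, 200.0], [387.0, 318.0, 167.0], [355.0, 403.0, 181.0], [365.0, 454.0, 213.0], [404.0, 459.0, 237.0], [447.0, 419.0, 237.0], [469.0, 347.0, 208.0], [453.0, 264.0, 158.0], [398.0, 192.0, 104.0]] maxstep deg 8.60895347503 mm 45.53281664710172
```

Run:
```python
from fit import *; from mv import tool
np.set_printoptions(precision=3,suppress=True)
g=np.array([456,198.7,34]); R=tool(6.8,45,-1)
for b in(0,100):print(b,ik(R,g+R.apply([0,0,19-b])))
for h in(50,100,150):
  for t in (45,35): 
    r=tool(6.8,t,-1);print("lift",h,t,ik(r,g+[0,0,h]+r.apply([0,0,19])))
for az in(-15,-5):
  for h in(0,60):
    r=tool(az,45,1);print("end",az,h,ik(r,np.array([478,-261.5,106+h])+r.apply([0,0,19])))
q=get_obs()["joint_positions"]
plan(q,ik(R,g+R.apply([0,0,19-100]))[0],24)
```

```text
0 [array([ 0.358,  0.65 ,  2.399,  3.406,  0.697, -1.605])]
100 [array([ 0.432,  0.372,  2.523,  3.569,  0.555, -1.714])]
lift 50 45 [array([ 0.358,  0.48 ,  2.381,  3.488,  0.516, -1.704])]
lift 50 35 [array([ 0.389,  0.62 ,  2.476,  3.421,  0.917, -1.586])]
lift 100 45 [array([ 0.358,  0.321,  2.342,  3.675,  0.336, -1.908])]
lift 100 35 [array([ 0.389,  0.43 ,  2.451,  3.483,  0.711, -1.677])]
lift 150 45 []
lift 150 35 [array([ 0.389,  0.255,  2.403,  3.609,  0.506, -1.829])]
end -15 0 [array([-0.872,  0.444,  2.258,  2.076,  0.481,  2.125])]
end -15 60 [array([-0.872,  0.289,  2.206,  1.661,  0.419,  2.584])]
end -5 0 [array([-0.951,  0.461,  2.211,  1.736,  0.576,  2.254])]
end -5 60 [array([-0.951,  0.314,  2.161,  1.43 ,  0.574,  2.617])]
{"dp": [[0.032, 0.033, 0.007], [0.061, 0.066, 0.009], [0.085, 0.098, 0.007], [0.104, 0.129, 0.001], [0.117, 0.158, -0.008], [0.125, 0.184, -0.018], [0.128, 0.207, -0.029], [0.126, 0.226, -0.04]], "rotation": [[-0.102, 0.08, 0.071], [-0.202, 0.157, 0.147], [-0.298, 0.229, 0.23], [-0.39, 0.296, 0.319], [-0.477, 0.358, 0.415], [-0.561, 0.415, 0
[... 436 characters left out ...]
613, 0.003, 0.954]]}
{"dp": [[-0.019, 0.017, -0.006], [-0.042, 0.032, -0.014], [-0.069, 0.044, -0.026], [-0.099, 0.053, -0.041], [-0.13, 0.059, -0.059], [-0.163, 0.06, -0.08], [-0.196, 0.056, -0.103], [-0.228, 0.049, -0.13]], "rotation": [[-0.081, -0.034, 0.116], [-0.163, -0.073, 0.23], [-0.244, -0.119, 0.343], [-0.326, -0.168, 0.454], [-0.408, -0.223, 0.564], [-0.491, -0.281, 0.673], [-0.574, -0.342, 0.779], [-0.657, -0.405, 0.884]]}
tcp [[459.0, 220.0, 200.0], [374.0, 307.0, 155.0], [322.0, 391.0, 155.0], [313.0, 451.0, 179.0], [341.0, 474.0, 201.0], [388.0, 452.0, 205.0], [427.0, 389.0, 183.0], [435.0, 297.0, 141.0], [399.0, 192.0, 91.0]] maxstep deg 8.50432032569792 mm 46.813608899932234
```

```bash
python3 -m pendant '{"dp":[[0.032,0.033,0.007],[0.061,0.066,0.009],[0.085,0.098,0.007],[0.104,0.129,0.001],[0.117,0.158,-0.008],[0.125,0.184,-0.018],[0.128,0.207,-0.029],[0.126,0.226,-0.04]],"rotation":[[-0.102,0.08,0.071],[-0.202,0.157,0.147],[-0.298,0.229,0.23],[-0.39,0.296,0.319],[-0.477,0.358,0.415],[-0.561,0.415,0.517],[-0.639,0.467,0.625],[-0.711,0.513,0.739]]}' | head -3; python3 -c "
from fit import *
print(get_obs()['joint_positions'].round(2))"
python3 -m pendant '{"dp":[[0.009,0.016,0.004],[0.012,0.032,0.005],[0.01,0.047,0.004],[0.003,0.059,0.001],[-0.009,0.067,-0.004],[-0.025,0.072,-0.01],[-0.044,0.073,-0.016],[-0.065,0.068,-0.024]],"rotation":[[-0.085,0.028,0.111],[-0.168,0.048,0.224],[-0.248,0.06,0.341],[-0.327,0.064,0.46],[-0.402,0.06,0.581],[-0.475,0.049,0.704],[-0.545,0.03,0.829],[-0.613,0.003,0.954]]}' | head -4
python3 - <<'E'
from fit import *; from mv import tool,go
print(get_obs()['joint_positions'].round(2))
g=np.array([456,198.7,34]); R=tool(6.8,45,-1)
go(R,grasp=g-R.apply([0,0,100]))
plan(get_obs()['joint_positions'],ik(R,g+R.apply([0,0,19-100]))[0],8)
E
```

```text
time: 2.78
tool_pos: [306.5, 437.3, 171.1]
tcp_rot: [2.538, -0.369, 2.681]
[ 0.45  0.28  2.05  1.    0.77 -1.28]
time: 3.78
tool_pos: [399.1, 438.2, 201.9]
tcp_rot: [2.54, -0.96, 1.697]
contact_force: [-0.0, -0.8, 0.0]
[ 0.44  0.32  2.29  2.29  0.67 -1.5 ]
t 3.775 tcp target [399.1 191.9  91.3] dp [-0.2308  0.0518 -0.1302] rot [-0.661 -0.411  0.886] rows>= 6.3
{"dp": [[-0.02, 0.018, -0.006], [-0.043, 0.033, -0.014], [-0.071, 0.046, -0.026], [-0.101, 0.056, -0.04], [-0.133, 0.062, -0.058], [-0.166, 0.063, -0.079], [-0.199, 0.06, -0.103], [-0.231, 0.053, -0.129]], "rotation": [[-0.082, -0.035, 0.116], [-0.164, -0.076, 0.23], [-0.246, -0.122, 0.343], [-0.328, -0.173, 0.454], [-0.411, -0.228, 0.564], [-0.494, -0.286, 0.673], [-0.577, -0.347, 0.78], [-0.661, -0.411, 0.886]]}
tcp [[397.0, 437.0, 202.0], [431.0, 362.0, 172.0], [427.0, 262.0, 125.0]] maxstep deg 8.530886736128453 mm 42.11836016579561
```

The wrist tracks the plan into the flipped branch, so I continue to the pre-grasp.

```bash
python3 -m pendant '{"dp":[[-0.02,0.018,-0.006],[-0.043,0.033,-0.014],[-0.071,0.046,-0.026],[-0.101,0.056,-0.04],[-0.133,0.062,-0.058],[-0.166,0.063,-0.079],[-0.199,0.06,-0.103],[-0.231,0.053,-0.129]],"rotation":[[-0.082,-0.035,0.116],[-0.164,-0.076,0.23],[-0.246,-0.122,0.343],[-0.328,-0.173,0.454],[-0.411,-0.228,0.564],[-0.494,-0.286,0.673],[-0.577,-0.347,0.78],[-0.661,-0.411,0.886]]}' | head -4
python3 - <<'E'
from fit import *; from mv import tool,go
print(get_obs()['joint_positions'].round(2))
g=np.array([456,198.7,34]); R=tool(6.8,45,-1)
go(R,grasp=g-R.apply([0,0,50]));go(R,grasp=g)
from plant import vision
import cv2
c=vision.capture("scene");cv2.imwrite("pics/s2.png",cv2.resize(c["pixels"][90:290,60:300,::-1],None,fx=3,fy=3)*1)
E
```

```text
time: 4.78
tool_pos: [401.2, 191.8, 90.9]
tcp_rot: [-3.142, -0.785, 0.118]
contact_force: [0.5, 0.5, -0.3]
[ 0.43  0.37  2.52  3.57  0.55 -1.71]
t 4.775 tcp target [434.2 196.1  55.9] dp [-0.0011 -0.0004  0.0483] rot [ 0.001  0.    -0.001] rows>= 0.8
t 4.775 tcp target [469.3 200.3  20.6] dp [-0.0011 -0.0005  0.0983] rot [ 0.001  0.    -0.001] rows>= 1.6
```

View pics/s2.png

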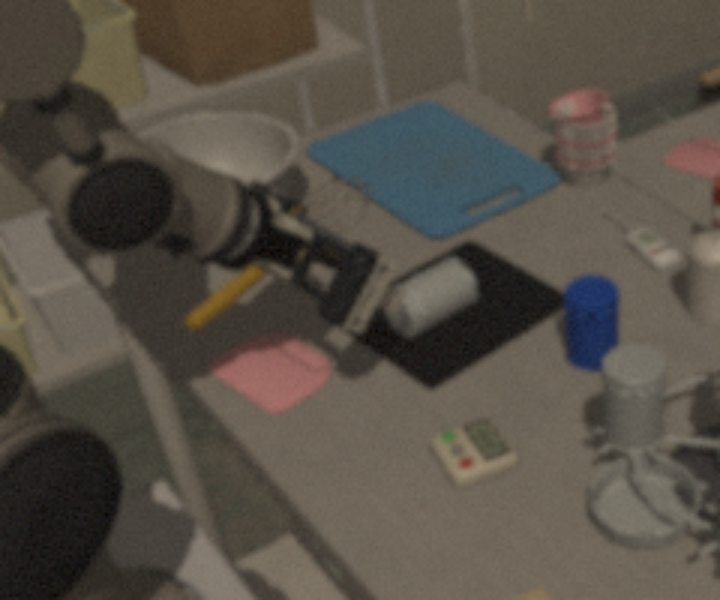

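The gripper at crop (360,290) faces the closed end of the beaker at (432,297), with its fingers either side. I advance and close.

```bash
python3 -m pendant '{"dp":[[-0.001,0,0.03],[-0.001,0,0.055],[-0.001,0,0.08],[-0.001,0,0.098],[-0.001,0,0.098]],"rotation":[[0,0,0],[0,0,0],[0,0,0],[0,0,0],[0,0,0]]}'
python3 -m pendant '{"dp":[[0,0,0],[0,0,0],[0,0,0],[0,0,0],[0,0,0]],"rotation":[[0,0,0],[0,0,0],[0,0,0],[0,0,0],[0,0,0]]}' 0.03
```

```text
time: 5.45
tool_pos: [470.6, 200.7, 21.0]
tcp_rot: [3.14, -0.787, 0.123]
contact_force: [0.2, -0.7, -0.7]
grip_width: 91.8
finger_force: 0.0
time: 6.08
tool_pos: [470.5, 199.4, 22.8]
tcp_rot: [3.14, -0.79, 0.121]
contact_force: [-3.0, 3.7, 3.9]
grip_width: 55.9
finger_force: 30.0
```

```bash
cat > bk.py <<'E'
from fit import *; from mv import tool
R0=Ro.from_euler("xyz",[3.14,-.79,.121]);p0=np.array([470.5,199.4,22.8])
ax=np.array([np.cos(np.radians(6.8)),np.sin(np.radians(6.8)),0])
axt=R0.inv().apply(ax); ct=R0.inv().apply(np.array([429.5,195.6,35])-p0)  # axis and closed end in tool frame
def place(az,foot,up):
    """tool pose for the beaker mouth-down, rim 'up' above wires at foot"""
    R=tool(az,45,1); c=np.cross(R.apply(axt),[0,0,-1]); R=Ro.from_rotvec(c/np.linalg.norm(c)*np.arcsin(np.linalg.norm(c)))*R
    closed=np.array([foot[0],foot[1],45+85+up]); return R,closed-R.apply(ct)
def low(q):
    p=A(q)@X;R=frames(q)[3];c=p+R.apply(ct);a=R.apply(axt);m=c+85*a
    s=28*np.sqrt(max(0,1-a[2]**2)); b=[p+R.apply([x,y,-66]) for x in(-38,38) for y in(-95,95)]
    return [c.round().tolist(),m.round().tolist(),"lo",round(min(c[2],m[2])-s),"body",round(min(v[2] for v in b))]
E
python3 - <<'E'
from bk import *
np.set_printoptions(precision=3,suppress=True)
q=get_obs()['joint_positions'];print(q,ct,axt, "a",-ct@axt)
for az in(-15,-8,0):
  for up in(0,60,90):
    R,p=place(az,(478,-261.5),up);print(az,up,p.round(1),ik(R,p))
R=R0; ql=ik(R,p0+[0,0,70])[0]; print(ql)
R,p=place(-8,(478,-261.5),65);qe=ik(R,p)[0]
for n,(a,b) in {"1":(ql,qe)}.items():
  for s in np.linspace(0,1,11):print(low(a+(b-a)*s))
E
```

```text
[ 0.354  0.64   2.41   3.401  0.7   -1.605] [-20.303  -1.116 -37.826] [0.704 0.001 0.71 ] a 41.16152091193274
-15 0 [ 490.1 -263.6   88.8] [array([-0.869,  0.451,  2.262,  2.094,  0.481,  2.106])]
-15 60 [ 490.1 -263.6  148.8] [array([-0.869,  0.295,  2.21 ,  1.678,  0.415,  2.566])]
-15 90 [ 490.1 -263.6  178.8] [array([-0.869,  0.225,  2.176,  1.443,  0.416,  2.823])]
-8 0 [ 490.2 -262.1   88.8] [array([-0.927,  0.462,  2.231,  1.845,  0.544,  2.204])]
-8 60 [ 490.2 -262.1  148.8] [array([-0.927,  0.311,  2.182,  1.504,  0.523,  2.599])]
-8 90 [ 490.2 -262.1  178.8] [array([-0.927,  0.244,  2.148,  1.334,  0.538,  2.795])]
0 0 [ 490.2 -260.4   88.8] [array([-0.98 ,  0.479,  2.184,  1.606,  0.624,  2.283])]
0 60 [ 490.2 -260.4  148.8] [array([-0.98 ,  0.336,  2.136,  1.346,  0.643,  2.604])]
0 90 [ 490.2 -260.4  178.8] [array([-0.98 ,  0.272,  2.104,  1.227,  0.669,  2.755])]
[ 0.355  0.41   2.368  3.539  0.444 -1.767]
[[429.0, 196.0, 105.0], [514.0, 206.0, 105.0], 'lo', 77, 'body', 112]
[[466.0, 171.0, 121.0], [551.0, 161.0, 123.0], 'lo', 93, 'body', 103]
[[498.0, 141.0, 138.0], [578.0, 112.0, 135.0], 'lo', 107, 'body', 98]
[[524.0, 105.0, 154.0], [596.0, 62.0, 143.0], 'lo', 115, 'body', 99]
[[544.0, 64.0, 169.0], [606.0, 11.0, 145.0], 'lo', 119, 'body', 108]
[[556.0, 17.0, 183.0], [606.0, -40.0, 144.0], 'lo', 119, 'body', 118]
[[559.0, -34.0, 193.0], [597.0, -88.0, 139.0], 'lo', 118, 'body', 120]
[[554.0, -89.0, 199.0], [579.0, -135.0, 133.0], 'lo', 115, 'body', 127]
[[539.0, -146.0, 201.0], [553.0, -180.0, 125.0], 'lo', 113, 'body', 140]
[[514.0, -204.0, 200.0], [519.0, -222.0, 117.0], 'lo', 111, 'body', 156]
[[478.0, -262.0, 195.0], [478.0, -262.0, 110.0], 'lo', 110, 'body', 174]
```

Run:
```python
from bk import *
np.set_printoptions(precision=3,suppress=True)
W=[(430,190),(400,110),(395,20),(395,-80),(400,-180),(420,-262)]
for (x,y) in W:
  for az in(30,15,0,-15):
    R,p=place(az,(x,y),65);s=ik(R,p,6); print((x,y),az,s)
```

```text
(430, 190) 30 [array([0.036, 0.161, 2.401, 1.952, 0.362, 2.376])]
(430, 190) 15 []
(430, 190) 0 []
(430, 190) -15 []
(400, 110) 30 [array([-0.337,  0.087,  2.503,  1.608,  0.563,  2.407])]
(400, 110) 15 [array([-0.104,  0.064,  2.533,  2.229,  0.323,  2.192])]
(400, 110) 0 []
(400, 110) -15 []
(395, 20) 30 [array([-0.724,  0.107,  2.478,  1.3  ,  0.765,  2.378])]
(395, 20) 15 [array([-0.581,  0.044,  2.555,  1.638,  0.554,  2.389])]
(395, 20) 0 [array([-0.311,  0.027,  2.575,  2.345,  0.305,  2.118])]
(395, 20) -15 [array([-0.002,  0.068,  2.528,  3.85 ,  0.283,  1.068])]
(395, -80) 30 [array([-0.995,  0.192,  2.354,  1.089,  0.916,  2.353])]
(395, -80) 15 [array([-0.947,  0.116,  2.466,  1.324,  0.746,  2.39 ])]
(395, -80) 0 [array([-0.798,  0.057,  2.541,  1.676,  0.531,  2.389])]
(395, -80) -15 [array([-0.533,  0.043,  2.557,  2.424,  0.289,  2.072])]
(400, -180) 30 [array([-1.137,  0.304,  2.168,  0.961,  1.026,  2.377])]
(400, -180) 15 [array([-1.128,  0.228,  2.297,  1.153,  0.859,  2.419])]
(400, -180) 0 [array([-1.058,  0.16 ,  2.403,  1.411,  0.67 ,  2.444])]
(400, -180) -15 [array([-0.9  ,  0.115,  2.467,  1.811,  0.446,  2.391])]
(420, -262) 30 [array([-1.175,  0.413,  1.969,  0.9  ,  1.1  ,  2.443])]
(420, -262) 15 [array([-1.174,  0.338,  2.107,  1.069,  0.919,  2.495])]
(420, -262) 0 [array([-1.128,  0.27 ,  2.226,  1.287,  0.723,  2.531])]
(420, -262) -15 [array([-1.021,  0.219,  2.311,  1.594,  0.505,  2.522])]
```

```bash
cat > legs.py <<'E'
from bk import *
def nodes():
    L=[ik(R0,p0+[0,0,70])[0]]
    for az,f,up in[(30,(400,110),65),(15,(395,20),65),(0,(400,-180),65),(-5,(420,-262),65),(-5,(478,-261.5),65)]:
        R,p=place(az,f,up);L.append(ik(R,p,8)[0])
    return L
E
python3 - <<'E'
from legs import *
L=nodes()
for a,b in zip(L,L[1:]):
  print("--")
  for s in np.linspace(0,1,6):print(low(a+(b-a)*s),(a+(b-a)*s)[4].round(2))
print("LIFT",R0.inv().apply([0,0,70]).round(1))
plan(L[0],L[1],24)
E
```

```text
--
[[429.0, 196.0, 105.0], [514.0, 206.0, 105.0], 'lo', 77, 'body', 112] 0.44
[[448.0, 189.0, 139.0], [531.0, 170.0, 137.0], 'lo', 109, 'body', 103] 0.47
[[454.0, 179.0, 171.0], [526.0, 142.0, 148.0], 'lo', 121, 'body', 112] 0.49
[[447.0, 164.0, 194.0], [502.0, 125.0, 142.0], 'lo', 120, 'body', 124] 0.51
[[429.0, 141.0, 203.0], [458.0, 116.0, 127.0], 'lo', 114, 'body', 142] 0.54
[[400.0, 110.0, 195.0], [400.0, 110.0, 110.0], 'lo', 110, 'body', 174] 0.56
--
[[400.0, 110.0, 195.0], [400.0, 110.0, 110.0], 'lo', 110, 'body', 174] 0.56
[[401.0, 92.0, 195.0], [401.0, 92.0, 110.0], 'lo', 110, 'body', 174] 0.56
[[400.0, 73.0, 195.0], [400.0, 73.0, 110.0], 'lo', 110, 'body', 174] 0.56
[[399.0, 55.0, 195.0], [399.0, 55.0, 110.0], 'lo', 110, 'body', 174] 0.56
[[398.0, 37.0, 195.0], [398.0, 37.0, 110.0], 'lo', 110, 'body', 174] 0.56
[[395.0, 20.0, 195.0], [395.0, 20.0, 110.0], 'lo', 110, 'body', 174] 0.55
--
[[395.0, 20.0, 195.0], [395.0, 20.0, 110.0], 'lo', 110, 'body', 174] 0.55
[[405.0, -18.0, 196.0], [405.0, -18.0, 111.0], 'lo', 111, 'body', 175] 0.58
[[411.0, -57.0, 197.0], [411.0, -57.0, 1
[... 2000 characters left out ...]
.832], [0.002, -0.115, 0.95]]}
{"dp": [[0.003, 0.003, -0.005], [0.006, 0.006, -0.011], [0.009, 0.011, -0.016], [0.013, 0.016, -0.022], [0.017, 0.021, -0.028], [0.022, 0.027, -0.033], [0.027, 0.034, -0.04], [0.033, 0.041, -0.046]], "rotation": [[-0.014, -0.006, 0.119], [-0.03, -0.008, 0.238], [-0.048, -0.006, 0.358], [-0.067, -0.001, 0.477], [-0.086, 0.01, 0.597], [-0.105, 0.024, 0.717], [-0.123, 0.044, 0.838], [-0.14, 0.069, 0.958]]}
tcp [[470.0, 199.0, 93.0], [484.0, 190.0, 115.0], [491.0, 181.0, 134.0], [492.0, 172.0, 149.0], [486.0, 163.0, 160.0], [475.0, 154.0, 166.0], [458.0, 144.0, 166.0], [436.0, 132.0, 162.0], [410.0, 117.0, 154.0]] maxstep deg 7.148272006697228 mm 11.087106825518228
```

```bash
python3 -m pendant '{"dp":[[0.012,0,-0.012],[0.025,0,-0.025],[0.038,0,-0.037],[0.05,0,-0.049],[0.05,0,-0.049]],"rotation":[[0,0,0],[0,0,0],[0,0,0],[0,0,0],[0,0,0]]}'
python3 -m pendant '{"dp":[[0.009,0.004,-0.002],[0.017,0.008,-0.004],[0.024,0.011,-0.007],[0.031,0.015,-0.01],[0.037,0.018,-0.013],[0.042,0.021,-0.016],[0.046,0.024,-0.019],[0.05,0.027,-0.023]],"rotation":[[0.015,0.018,0.123],[0.032,0.032,0.245],[0.052,0.043,0.366],[0.072,0.05,0.487],[0.094,0.054,0.608],[0.116,0.053,0.728],[0.138,0.049,0.847],[0.16,0.04,0.966]]}'
python3 -m pendant '{"dp":[[0.004,-0.001,-0.004],[0.007,-0.002,-0.008],[0.009,-0.002,-0.012],[0.011,-0.001,-0.017],[0.013,0.0,-0.021],[0.014,0.002,-0.026],[0.015,0.005,-0.031],[0.015,0.008,-0.036]],"rotation":[[0.012,-0.01,0.12],[0.022,-0.022,0.239],[0.028,-0.036,0.358],[0.031,-0.052,0.477],[0.029,-0.068,0.595],[0.024,-0.084,0.714],[0.015,-0.1,0.832],[0.002,-0.115,0.95]]}'
python3 - <<'E'
from legs import *
q=get_obs()['joint_positions'];print(q.round(2))
L=nodes(); plan(q,L[1],8); plan(L[1],L[2],4);plan(L[2],L[3],8)
E
```

```text
time: 6.7
tool_pos: [471.3, 199.0, 93.4]
tcp_rot: [3.141, -0.791, 0.118]
contact_force: [0.1, -0.1, -1.8]
grip_width: 56.0
finger_force: 30.0
time: 7.7
tool_pos: [492.3, 174.4, 142.7]
tcp_rot: [-2.308, -0.382, -0.974]
contact_force: [0.2, -1.1, -0.2]
grip_width: 56.5
finger_force: 30.0
time: 8.7
tool_pos: [469.5, 150.8, 165.3]
tcp_rot: [-2.317, 0.417, -1.516]
contact_force: [-0.9, 0.3, -1.0]
grip_width: 56.2
finger_force: 30.0
[-0.11  0.19  2.46  2.24  0.52  1.03]
{"dp": [[0.003, 0.003, -0.005], [0.006, 0.006, -0.01], [0.009, 0.01, -0.016], [0.013, 0.015, -0.021], [0.018, 0.02, -0.027], [0.022, 0.026, -0.033], [0.027, 0.032, -0.039], [0.033, 0.039, -0.045]], "rotation": [[-0.014, -0.005, 0.118], [-0.029, -0.007, 0.236], [-0.046, -0.006, 0.355], [-0.064, -0.0, 0.474], [-0.083, 0.01, 0.593], [-0.101, 0.024, 0.712], [-0.119, 0.043, 0.832], [-0.136, 0.067, 0.951]]}
tcp [[468.0, 151.0, 166.0], [450.0, 140.0, 165.0], [428.0, 127.0, 160.0]] maxstep deg 7.056414670891191 mm 10.830113448253545
{"dp": [[0.008, -0.021, -0.008], [0.016, -0.041, -0.016], [0.025, -0.06, -0.025], [0.035, -0.079, -0.035]], "rotation": [[0.046, 0.0, 0.046], [0.092, 0.0, 0.093], [0.138, 0.0, 0.139], [0.184, 0.0, 0.186]]}
tcp [[410.0, 117.0, 154.0], [409.0, 47.0, 154.0]] maxstep deg 3.7503673416603687 mm 23.74792424171625
{"dp": [[-0.001, -0.025, -0.0], [-0.0, -0.05, -0.001], [0.002, -0.075, -0.004], [0.005, -0.1, -0.007], [0.01, -0.125, -0.012], [0.016, -0.15, -0.018], [0.024, -0.174, -0.025], [0.034, -0.198, -0.033]], "rotation": [[0.024, -0.002, 0.023], [0.047, -0.003, 0.045], [0.07, -0.004, 0.068], [0.094, -0.004, 0.091], [0.117, -0.003, 0.115], [0.139, -0.003, 0.138], [0.162, -0.001, 0.162], [0.184, 0.0, 0.186]]}
tcp [[407.0, 24.0, 154.0], [422.0, -49.0, 155.0], [422.0, -127.0, 155.0]] maxstep deg 1.8849148828667344 mm 26.735318429550926
```

```bash
python3 -m pendant '{"dp":[[0.003,0.003,-0.005],[0.006,0.006,-0.01],[0.009,0.01,-0.016],[0.013,0.015,-0.021],[0.018,0.02,-0.027],[0.022,0.026,-0.033],[0.027,0.032,-0.039],[0.033,0.039,-0.045]],"rotation":[[-0.014,-0.005,0.118],[-0.029,-0.007,0.236],[-0.046,-0.006,0.355],[-0.064,0,0.474],[-0.083,0.01,0.593],[-0.101,0.024,0.712],[-0.119,0.043,0.832],[-0.136,0.067,0.951]]}' | head -3
python3 -m pendant '{"dp":[[0.008,-0.021,-0.008],[0.016,-0.041,-0.016],[0.025,-0.06,-0.025],[0.035,-0.079,-0.035]],"rotation":[[0.046,0,0.046],[0.092,0,0.093],[0.138,0,0.139],[0.184,0,0.186]]}' | head -3
python3 -m pendant '{"dp":[[-0.001,-0.025,0],[0,-0.05,-0.001],[0.002,-0.075,-0.004],[0.005,-0.1,-0.007],[0.01,-0.125,-0.012],[0.016,-0.15,-0.018],[0.024,-0.174,-0.025],[0.034,-0.198,-0.033]],"rotation":[[0.024,-0.002,0.023],[0.047,-0.003,0.045],[0.07,-0.004,0.068],[0.094,-0.004,0.091],[0.117,-0.003,0.115],[0.139,-0.003,0.138],[0.162,-0.001,0.162],[0.184,0,0.186]]}'
python3 - <<'E'
from legs import *
from mv import go
from plant import vision
import cv2,pickle
q=get_obs()['joint_positions'];print(q.round(2),low(q))
S=vision.capture("scene");T=vision.capture("top");pickle.dump((S,T),open("c3.pkl","wb"))
a=cv2.resize(S["pixels"][150:300,170:370,::-1],(533,400));b=cv2.resize(T["pixels"][150:270,240:370,::-1],(433,400))
v=np.hstack([a[:,:360],b]);cv2.imwrite("pics/p3.png",np.clip(v*1.4,0,255).astype(np.uint8));print(v.shape)
E
```

```text
time: 9.7
tool_pos: [411.7, 116.7, 153.8]
tcp_rot: [-3.14, 0.78, -2.617]
time: 10.2
tool_pos: [408.9, 23.2, 154.7]
tcp_rot: [-3.137, 0.782, -2.876]
time: 11.2
tool_pos: [415.1, -180.2, 155.2]
tcp_rot: [-3.14, 0.784, -3.138]
contact_force: [-0.5, 0.3, -1.0]
grip_width: 56.3
finger_force: 30.0
[-1.05  0.16  2.4   1.41  0.67  2.45] [[402.0, -180.0, 197.0], [402.0, -180.0, 112.0], 'lo', 112, 'body', 175]
(400, 793, 3)
```

View pics/p3.png

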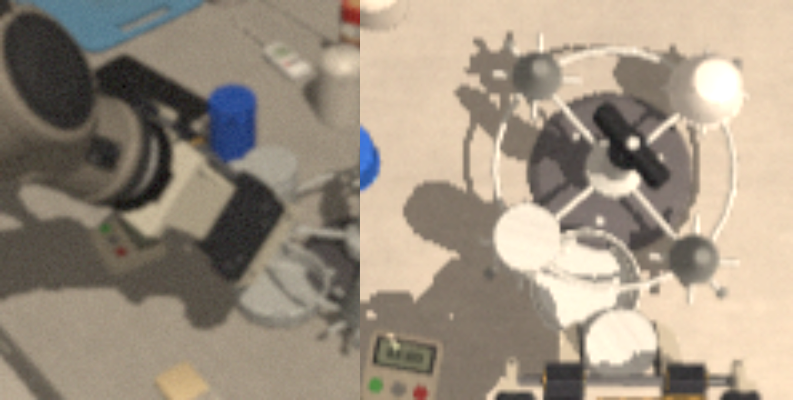

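The beaker is held mouth-down, closed end at crop (620,344). Peg b is at (694,257), peg a at (540,75), the hub bar at (632,145) and the pan at about (585,290). I check the held beaker and peg b.

Run:
```python
from h import *;import pickle
S,T=pickle.load(open("c3.pkl","rb"));np.set_printoptions(precision=1,suppress=True)
f=lambda x,y:(240+(x-360)/3.3308-.35,150+y/3.333-.35)
print("closed end",at(T,f(620,345),197), "L/R",at(T,f(584,345),197),at(T,f(657,345),197),"far",at(T,f(620,309),197))
g=cv2.cvtColor(T["pixels"],cv2.COLOR_RGB2GRAY)
hsv=cv2.cvtColor(T["pixels"],cv2.COLOR_RGB2HSV)
for n,(x,y) in {"b":(694,257),"a":(540,75)}.items():
    u,v=np.round(f(x,y)).astype(int); w=g[v-11:v+12,u-11:u+12]; print(n); print(w[::2,::1])
    for z in(45,55):print(z,at(T,f(x,y),z))
# predicted pixels
for n,X in{"b foot":(478,-261.5,45),"b tip":(478,-261.5,87),"a foot":(638.4,-126.5,45),"a tip":(638.4,-126.5,87),"hub":(558,-194,189)}.items():
    p=proj(T,X);print(n,(360+(p[0]+.35-240)*3.3308).round(),((p[1]+.35-150)*3.333).round())
```

```text
closed end [ 404.7 -181.8  197. ] L/R [ 404.7 -154.7  197. ] [ 404.7 -209.7  197. ] far [ 431.7 -181.9  197. ]
b
[[132 168 140  59  87  94  93  86  98 141 154 136 188 159 159 159 158 155
  140 155 182 159 157]
 [ 57  87 145 175 118  87 100 143 162 157 138 151 203 160 161 161 153 133
  168 177 159 160 156]
 [ 48  56  76 110 143 158 141 158 134 117 105 104 134 130 153 154 138 172
  173 151 155 158 157]
 [ 79  83  85  82  87  85  67  61  60  58  61  60  65  71  77  96 123 163
  157 157 156 158 161]
 [ 86  87  85  84  73  63  58  60  61  59  63  66  80  93  95  89  89 116
  144 156 159 159 157]
 [151  97  94  82  62  60  61  62  60  63  67  88 119 120 121 120 102 104
  127 159 157 159 159]
 [107 105  87  79  64  61  61  61  67  63  64  81 107 117 118 113 103 104
  126 170 171 171 167]
 [ 86  88  87  80  66  70  63  64  62  67  67  72  86  87  97 100 105 116
  144 156 157 159 154]
 [ 99 146 150 177 174 114  73  73  74  74  81  83  87  94  96 104 118 152
  162 163 162 162 156]
 [152 160 169 159 161 162 143  83  81  85  93 102 110 112 117 134 150 174
  162 161 163 162 158]
 [101 160 160 159
[... 836 characters left out ...]
 61  63  61  67  78  89  95 102 101 104 104 110 127
  165 162 166 163 162]
 [ 89  89  84  70  67  64  65  70  73  80  86  91  96  99 102 106 113 127
  142 142 144 148 149]
 [ 88  89  86  85  82  79  74  77  82  85  88  93  96 101 106 116 139 150
  149 149 146 148 148]
 [ 88  95 148 110 138 155 123  85  78  90  95  95 111 109 124 164 167 147
  150 148 147 115 112]
 [ 86  89 103 104 126 151 149 126  99 173 146 151 148 150 150 140 142 169
  151  77  68  71  69]
 [ 89 101 103 141 150 147 150 149 123 179 110  89 119 148 148 117 111  84
  144 183 121  81  83]]
45 [ 640.8 -128.6   45. ]
55 [ 638.8 -128.2   55. ]
b foot 693.0 261.0
b tip 701.0 258.0
a foot 538.0 78.0
a tip 540.0 68.0
hub 633.0 145.0
```

Run:
```python
from bk import *
q=get_obs()['joint_positions']; foot=(476,-260)
R,p=place(-5,(420,-260),65);a=ik(R,p,8)[0]
R,p=place(-5,foot,65);b=ik(R,p,8)[0]
plan(q,a,4);plan(a,b,4)
print("down per mm",R.inv().apply([0,0,-1]).round(3))
```

```text
{"dp": [[-0.003, -0.02, 0.004], [-0.006, -0.039, 0.007], [-0.009, -0.059, 0.011], [-0.011, -0.079, 0.014]], "rotation": [[0.015, 0.001, 0.016], [0.03, 0.002, 0.031], [0.045, 0.003, 0.047], [0.06, 0.004, 0.063]]}
tcp [[415.0, -181.0, 156.0], [428.0, -240.0, 155.0]] maxstep deg 1.2590280914876963 mm 20.335833620030954
{"dp": [[-0.009, 0.0, 0.01], [-0.019, 0.001, 0.019], [-0.029, 0.002, 0.029], [-0.04, 0.005, 0.039]], "rotation": [[0.0, 0.001, -0.0], [0.0, 0.001, -0.001], [0.0, 0.001, -0.0], [-0.0, 0.0, 0.0]]}
tcp [[432.0, -260.0, 154.0], [474.0, -261.0, 154.0]] maxstep deg 0.05939139978710726 mm 14.675745572797469
down per mm [0.704 0.001 0.71 ]
```

```bash
python3 -m pendant '{"dp":[[-0.003,-0.02,0.004],[-0.006,-0.039,0.007],[-0.009,-0.059,0.011],[-0.011,-0.079,0.014]],"rotation":[[0.015,0.001,0.016],[0.03,0.002,0.031],[0.045,0.003,0.047],[0.06,0.004,0.063]]}' | head -3
python3 -m pendant '{"dp":[[-0.009,0,0.01],[-0.019,0.001,0.019],[-0.029,0.002,0.029],[-0.04,0.005,0.039],[-0.04,0.005,0.039],[-0.04,0.005,0.039]],"rotation":[[0,0,0],[0,0,0],[0,0,0],[0,0,0],[0,0,0],[0,0,0]]}'
python3 - <<'E'
from bk import *
from mv import go
from plant import vision
import cv2,pickle
print(low(get_obs()['joint_positions'])); R,p=place(-5,(476,-260),65);go(R,tcp=p)
S=vision.capture("scene");T=vision.capture("top");pickle.dump((S,T),open("c4.pkl","wb"))
a=cv2.resize(S["pixels"][190:310,215:365,::-1],(500,400));b=cv2.resize(T["pixels"][185:275,285:352,::-1],(298,400))
cv2.imwrite("pics/p4.png",np.clip(np.hstack([a,b])*1.4,0,255).astype(np.uint8))
E
```

```text
time: 11.8
tool_pos: [434.0, -260.5, 154.5]
tcp_rot: [-3.137, 0.782, 3.06]
time: 12.55
tool_pos: [489.5, -258.3, 154.8]
tcp_rot: [-3.137, 0.782, 3.061]
contact_force: [-1.6, 0.1, -1.5]
grip_width: 56.3
finger_force: 30.0
[[476.0, -257.0, 196.0], [476.0, -257.0, 111.0], 'lo', 111, 'body', 175]
t 12.55 tcp target [ 488.2 -260.   153.8] dp [ 0.0015 -0.0018 -0.0001] rot [0.001 0.001 0.004] rows>= 0.0
```

View pics/p4.png

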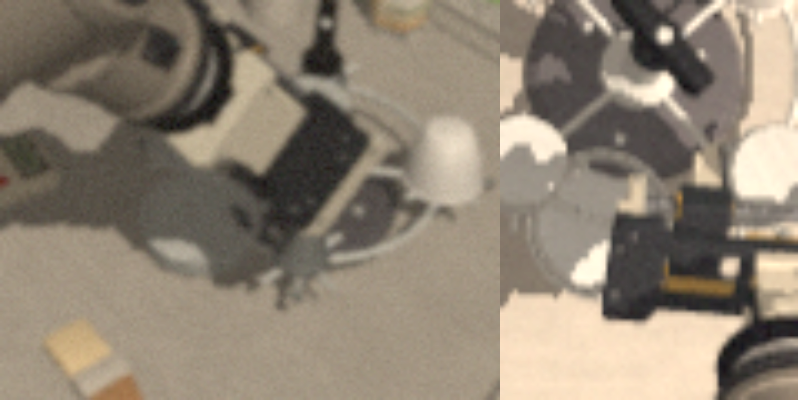

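Run:
```python
from h import *;import pickle
S,T=pickle.load(open("c4.pkl","rb"))
for n,X in{"closed":(476,-257,196),"tcp":(489,-258,155),"b tip":(478,-261.5,87),"bodyL":(443,-163,200),"bodyR":(443,-353,200)}.items():
    p=proj(T,X);print(n,p.round(1),(500+(p[0]-285)*4.45).round(),((p[1]-185)*4.44).round(), proj(S,X).round())
```

```text
closed [347.2 224.8] 777.0 177.0 [306. 221.]
tcp [344.8 221. ] 766.0 160.0 [309. 232.]
b tip [342.  226.9] 754.0 186.0 [306. 254.]
bodyL [310.3 237.8] 612.0 234.0 [269. 206.]
bodyR [385.4 237.8] 947.0 235.0 [327. 249.]
```

The white disc at crop (782,174) is the beaker's closed end, about 2 mm left of peg b's axis. I nudge it and descend.

```bash
python3 -m pendant '{"dp":[[0,-0.002,0],[0.007,-0.002,0.007],[0.014,-0.002,0.014],[0.021,-0.002,0.021],[0.025,-0.002,0.025],[0.025,-0.002,0.025]],"rotation":[[0,0,0],[0,0,0],[0,0,0],[0,0,0],[0,0,0],[0,0,0]]}' 
python3 -m pendant '{"dp":[[0.004,0,0.004],[0.008,0,0.008],[0.012,0,0.012],[0.015,0,0.015],[0.015,0,0.015]],"rotation":[[0,0,0],[0,0,0],[0,0,0],[0,0,0],[0,0,0]]}'
python3 - <<'E'
from bk import *
print(low(get_obs()['joint_positions']),get_obs()["moment"])
E
```

```text
time: 13.4
tool_pos: [489.1, -261.2, 119.4]
tcp_rot: [-3.138, 0.782, 3.059]
contact_force: [0.2, 0.2, -1.6]
grip_width: 56.3
finger_force: 30.0
time: 14.02
tool_pos: [489.1, -261.0, 98.0]
tcp_rot: [-3.138, 0.781, 3.06]
contact_force: [-0.0, 0.2, -1.2]
grip_width: 56.4
finger_force: 30.0
[[476.0, -259.0, 140.0], [476.0, -259.0, 55.0], 'lo', 55, 'body', 119] [ 0.07913871  0.55640992 -0.03196386]
```

```bash
for i in 1; do python3 -m pendant '{"dp":[[0.002,0,0.002],[0.004,0,0.004],[0.004,0,0.004]],"rotation":[[0,0,0],[0,0,0],[0,0,0]]}' ; python3 -m pendant '{"dp":[[0.0015,0,0.0015],[0.0015,0,0.0015]],"rotation":[[0,0,0],[0,0,0]]}';  done
```

```text
time: 14.4
tool_pos: [489.2, -261.1, 92.6]
tcp_rot: [-3.137, 0.782, 3.06]
contact_force: [0.3, -0.6, -1.1]
grip_width: 56.0
finger_force: 30.0
time: 14.65
tool_pos: [489.2, -261.1, 90.6]
tcp_rot: [-3.137, 0.782, 3.061]
contact_force: [-0.9, -0.1, -2.1]
grip_width: 56.3
finger_force: 30.0
```

```bash
python3 -m pendant '{"dp":[[0.0015,0,0.0015],[0.0015,0,0.0015]],"rotation":[[0,0,0],[0,0,0]]}'
```

```text
time: 14.9
tool_pos: [489.2, -261.1, 88.4]
tcp_rot: [-3.137, 0.782, 3.06]
contact_force: [0.3, -0.3, -1.4]
grip_width: 55.8
finger_force: 30.0
```

```bash
for i in 1 2; do python3 -m pendant '{"dp":[[0.0011,0,0.0011],[0.0011,0,0.0011]],"rotation":[[0,0,0],[0,0,0]]}' | sed -n '1,4p'; done
```

```text
time: 15.15
tool_pos: [489.2, -261.1, 86.9]
tcp_rot: [-3.137, 0.782, 3.061]
contact_force: [0.7, -0.3, -0.4]
time: 15.4
tool_pos: [489.8, -261.6, 86.4]
tcp_rot: [-3.136, 0.784, 3.061]
contact_force: [-0.9, 0.1, 4.6]
```

```bash
python3 -m pendant '{"dp":[[0,0,0],[0,0,0],[0,0,0],[0,0,0],[0,0,0]],"rotation":[[0,0,0],[0,0,0],[0,0,0],[0,0,0],[0,0,0]]}' 0.0918
python3 - <<'E'
from bk import *
o=get_obs();q=o['joint_positions'];R=Ro.from_euler("xyz",o["tcp_rot"]);p=o["tool_pos"]
print(q.round(2),(A(q)@X-p).round(1))
a=ik(R,p+R.apply([0,0,-100]),10,q0=q);print(a)
yaw=40
Rh=Ro.from_euler("xyz",[np.pi,0,np.radians(yaw)]);b=ik(Rh,np.array([500,-230,270]),10);print(b)
if a and b:
  for s in np.linspace(0,1,9):
    c=a[0]+(b[0]-a[0])*s; print(c.round(2),(A(c)@X).round(),low(c)[-1])
  plan(a[0],b[0],24)
E
```

```text
time: 16.02
tool_pos: [489.2, -261.1, 85.4]
tcp_rot: [-3.137, 0.782, 3.061]
contact_force: [0.5, 0.4, -1.1]
grip_width: 91.9
finger_force: 0.0
[-0.95  0.47  2.23  1.77  0.58  2.21] [-1.5  2.1  0.9]
[array([-1.12952346,  0.22447983,  2.29002595,  1.36263956,  0.67114633,
        2.51847311])]
[array([-5.70405834e-01,  3.59171432e-01,  1.37854922e+00, -1.29738752e-10,
        1.40387201e+00,  3.02258792e-01])]
[-1.13  0.22  2.29  1.36  0.67  2.52] [ 419. -255.  156.] 176
[-1.06  0.24  2.18  1.19  0.76  2.24] [ 454. -236.  173.] 170
[-0.99  0.26  2.06  1.02  0.85  1.96] [ 478. -215.  186.] 171
[-0.92  0.27  1.95  0.85  0.95  1.69] [ 491. -198.  195.] 182
[-0.85  0.29  1.83  0.68  1.04  1.41] [ 496. -188.  202.] 204
[-0.78  0.31  1.72  0.51  1.13  1.13] [ 497. -186.  211.] 224
[-0.71  0.33  1.61  0.34  1.22  0.86] [ 496. -194.  223.] 254
[-0.64  0.34  1.49  0.17  1.31  0.58] [ 497. -210.  242.] 293
[-0.57  0.36  1.38 -0.    1.4   0.3 ] [ 500. -230.  270.] 336
{"dp": [[-0.013, 0.007, 0.004], [-0.025, 0.014, 0.008], [-0.036, 0.022, 0.011], [-0.045, 0.029, 0.014], [-0.053, 0.037, 0.016], [-
[... 711 characters left out ...]
1.259]]}
{"dp": [[0.002, 0.001, -0.005], [0.004, 0.002, -0.01], [0.006, 0.004, -0.016], [0.01, 0.006, -0.024], [0.014, 0.008, -0.032], [0.018, 0.011, -0.041], [0.024, 0.013, -0.051], [0.029, 0.014, -0.062]], "rotation": [[-0.035, -0.035, -0.148], [-0.069, -0.072, -0.293], [-0.103, -0.112, -0.436], [-0.135, -0.155, -0.575], [-0.166, -0.2, -0.711], [-0.196, -0.249, -0.843], [-0.224, -0.302, -0.972], [-0.251, -0.357, -1.096]]}
tcp [[419.0, -255.0, 156.0], [454.0, -236.0, 173.0], [478.0, -215.0, 186.0], [491.0, -198.0, 195.0], [496.0, -188.0, 202.0], [497.0, -186.0, 211.0], [496.0, -194.0, 223.0], [497.0, -210.0, 242.0], [500.0, -230.0, 270.0]] maxstep deg 10.18432666013214 mm 15.550156573140947
```

```bash
python3 -m pendant '{"dp":[[0,0,-0.01],[0,0,-0.025],[0,0,-0.045],[0,0,-0.07],[0,0,-0.1],[0,0,-0.1]],"rotation":[[0,0,0],[0,0,0],[0,0,0],[0,0,0],[0,0,0],[0,0,0]]}'
python3 - <<'E'
from bk import *
o=get_obs();q=o['joint_positions']
print(q.round(2),o["tool_pos"])
Rh=Ro.from_euler("xyz",[np.pi,0,np.radians(40)]);b=ik(Rh,np.array([440,-230,300]),10)[0];print(b)
plan(q,b,24)
from plant import vision
import cv2,pickle
S=vision.capture("scene");T=vision.capture("top");pickle.dump((S,T),open("c5.pkl","wb"))
a=cv2.resize(S["pixels"][190:310,235:355,::-1],(400,400));b=cv2.resize(T["pixels"][150:270,260:380,::-1],(400,400))
cv2.imwrite("pics/p5.png",np.clip(np.hstack([a,b])*1.4,0,255).astype(np.uint8))
E
```

```text
time: 16.77
tool_pos: [418.3, -255.7, 157.8]
tcp_rot: [-3.133, 0.783, 3.062]
contact_force: [0.2, -0.6, 0.4]
grip_width: 91.5
finger_force: 0.0
[-1.13  0.22  2.29  1.36  0.67  2.52] [ 418.28928434 -255.68019054  157.81414852]
[-6.36158505e-01  2.38566200e-01  1.46624899e+00 -4.42756076e-12
  1.43677746e+00  2.36506121e-01]
{"dp": [[-0.013, 0.007, 0.003], [-0.025, 0.015, 0.005], [-0.035, 0.023, 0.006], [-0.044, 0.031, 0.007], [-0.052, 0.039, 0.007], [-0.058, 0.047, 0.007], [-0.063, 0.054, 0.006], [-0.068, 0.06, 0.004]], "rotation": [[-0.04, -0.008, -0.174], [-0.08, -0.017, -0.348], [-0.119, -0.027, -0.52], [-0.158, -0.038, -0.692], [-0.197, -0.051, -0.862], [-0.237, -0.065, -1.031], [-0.277, -0.08, -1.199], [-0.318, -0.097, -1.365]]}
{"dp": [[-0.006, -0.002, -0.001], [-0.012, -0.003, -0.002], [-0.016, -0.004, -0.004], [-0.02, -0.004, -0.007], [-0.022, -0.005, -0.011], [-0.024, -0.005, -0.015], [-0.024, -0.006, -0.02], [-0.024, -0.006, -0.026]], "rotation": [[-0.038, -0.018, -0.165], [-0.075, -0.038, -0.329], [-0.113, -0.059, -0.49], [-0.152, -0.083, -0.65], [-0.191, -0.108, -0.807], [-0.23, -0.136, -0.962], [-0.271, -0.166, -1.114], [-0.313, -0.198, -1.263]]}
{"dp": [[-0.001, 0.002, -0.007], [-0.001, 0.004, -0.014], [-0.0, 0.007, -0.023], [0.001, 0.01, -0.032], [0.002, 0.014, -0.043], [0.004, 0.017, -0.054], [0.007, 0.021, -0.067], [0.01, 0.024, -0.081]], "rotation": [[-0.034, -0.036, -0.148], [-0.067, -0.074, -0.293], [-0.099, -0.116, -0.434], [-0.13, -0.161, -0.573], [-0.159, -0.208, -0.707], [-0.186, -0.259, -0.838], [-0.212, -0.314, -0.965], [-0.236, -0.372, -1.087]]}
tcp [[418.0, -255.0, 158.0], [449.0, -234.0, 178.0], [468.0, -212.0, 194.0], [475.0, -193.0, 206.0], [474.0, -183.0, 217.0], [467.0, -182.0, 229.0], [458.0, -191.0, 245.0], [448.0, -208.0, 268.0], [440.0, -230.0, 300.0]] maxstep deg 10.25376028202137 mm 15.285933230180518
```

View pics/p5.png

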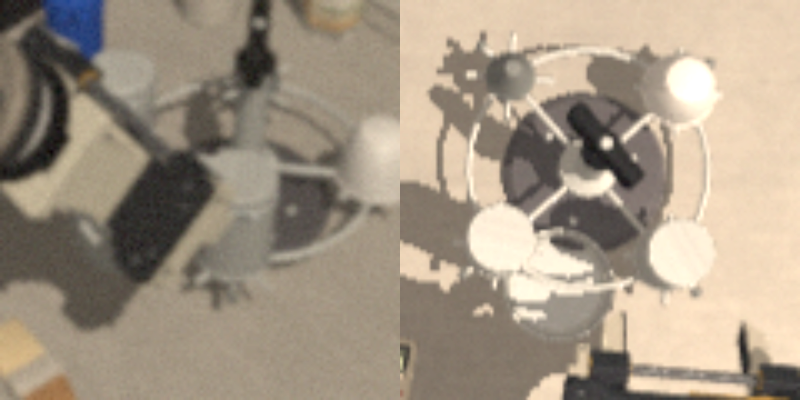

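The beaker stands on peg b at crop (681,252), in line with its neighbours beaker_dry (502,237) and the cup (681,88). The pan rim spans (508..613, 235..340). I compute the angles and move towards the handle.

```bash
python3 - <<'E'
from h import *;import pickle
S,T=pickle.load(open("c5.pkl","rb"));np.set_printoptions(precision=1,suppress=True)
f=lambda x,y:(260+(x-400)/3.333-.35,150+y/3.333-.35)
b=at(T,f(681.5,252),130);d=at(T,f(502.5,237),130);c=at(T,f(681,88),95)
h1,h2=at(T,f(576,107),189),at(T,f(636,181),189);h=(h1+h2)/2
m=(d+c)/2;print("b",b,"dry",d,"cup",c,"mid",m,"handle",h,h1,h2)
bars=[at(T,f(*p),189) for p in((584,100),(567,113),(645,174),(629,188))];print("bar c",np.mean(bars,0))
ang=lambda v:np.degrees(np.arctan2(v[1],v[0]))
C=np.array([558,-194,0])
for n,p in{"b":b,"dry":d,"cup":c}.items():print(n,ang(p-C),np.linalg.norm((p-C)[:2]))
for p in[(560,288)]:
    w=at(T,f(*p),29);print("pan",w,ang(w-C),np.linalg.norm((w-C)[:2]))
print("pan edges",at(T,f(508,288),29),at(T,f(613,288),29),at(T,f(560,340),29))
print("bar dir",ang(h1-h2), ang((bars[0]+bars[1])-(bars[2]+bars[3])))
E
python3 -m pendant '{"dp":[[-0.013,0.007,0.003],[-0.025,0.015,0.005],[-0.035,0.023,0.006],[-0.044,0.031,0.007],[-0.052,0.039,0.007],[-0.058,0.047,0.007],[-0.063,0.054,0.006],[-0.068,0.06,0.004]],"rotation":[[-0.04,-0.008,-0.174],[-0.08,-0.017,-0.348],[-0.119,-0.027,-0.52],[-0.158,-0.038,-0.692],[-0.197,-0.051,-0.862],[-0.237,-0.065,-1.031],[-0.277,-0.08,-1.199],[-0.318,-0.097,-1.365]]}'
python3 - <<'E'
from bk import *
q=get_obs()['joint_positions'];print(q.round(2))
Rh=Ro.from_euler("xyz",[np.pi,0,np.radians(40)]);b=ik(Rh,np.array([440,-230,300]),10)[0]
plan(q,b,16)
E
```

```text
b [ 479.6 -260.2  130. ] dry [ 491.4 -115.8  130. ] cup [ 620.5 -267.7   95. ] mid [ 556.  -191.7  112.5] handle [ 558.5 -193.2  189. ] [ 587.1 -170.4  189. ] [ 529.9 -216.1  189. ]
bar c [ 558.7 -193.4  189. ]
b -139.80293945075996 102.61063058504779
dry 130.42692794123343 102.69443080012259
cup -49.67316557083443 96.61734830894075
pan [ 455.  -169.8   29. ] 166.76728036256088 105.79292455139185
pan edges [ 454.9 -124.3   29. ] [ 455.1 -216.3   29. ] [ 409.7 -169.6   29. ]
bar dir 38.626143077935346 39.13556910984758
time: 17.88
tool_pos: [475.6, -198.5, 200.4]
tcp_rot: [-2.5, 0.327, -1.617]
contact_force: [0.9, -0.5, 0.3]
grip_width: 91.8
finger_force: 0.0
[-0.96  0.23  2.01  0.91  0.93  1.75]
{"dp": [[-0.006, -0.002, -0.001], [-0.012, -0.003, -0.002], [-0.016, -0.004, -0.005], [-0.02, -0.004, -0.008], [-0.022, -0.005, -0.011], [-0.024, -0.005, -0.016], [-0.024, -0.006, -0.021], [-0.024, -0.006, -0.027]], "rotation": [[-0.038, -0.018, -0.165], [-0.075, -0.037, -0.328], [-0.113, -0.058, -0.489], [-0.152, -0.081, -0.649], [-0.191, -0.107, -0.805], [-0.231, -0.134, -0.96], [-0.271, -0.164, -1.111], [-0.313, -0.196, -1.26]]}
{"dp": [[-0.001, 0.002, -0.007], [-0.001, 0.004, -0.015], [-0.001, 0.007, -0.023], [0.0, 0.01, -0.033], [0.002, 0.014, -0.044], [0.004, 0.017, -0.055], [0.006, 0.021, -0.068], [0.009, 0.024, -0.082]], "rotation": [[-0.034, -0.036, -0.147], [-0.068, -0.074, -0.292], [-0.1, -0.115, -0.433], [-0.131, -0.16, -0.571], [-0.16, -0.207, -0.705], [-0.188, -0.258, -0.835], [-0.214, -0.313, -0.962], [-0.239, -0.37, -1.083]]}
tcp [[475.0, -198.0, 200.0], [476.0, -185.0, 212.0], [471.0, -180.0, 223.0], [462.0, -186.0, 238.0], [452.0, -201.0, 259.0], [443.0, -222.0, 288.0]] maxstep deg 9.743220423331008 mm 14.514923309341503
```

```bash
python3 -m pendant '{"dp":[[-0.006,-0.002,-0.001],[-0.012,-0.003,-0.002],[-0.016,-0.004,-0.005],[-0.02,-0.004,-0.008],[-0.022,-0.005,-0.011],[-0.024,-0.005,-0.016],[-0.024,-0.006,-0.021],[-0.024,-0.006,-0.027]],"rotation":[[-0.038,-0.018,-0.165],[-0.075,-0.037,-0.328],[-0.113,-0.058,-0.489],[-0.152,-0.081,-0.649],[-0.191,-0.107,-0.805],[-0.231,-0.134,-0.96],[-0.271,-0.164,-1.111],[-0.313,-0.196,-1.26]]}' | head -3
python3 -m pendant '{"dp":[[-0.001,0.002,-0.007],[-0.001,0.004,-0.015],[-0.001,0.007,-0.023],[0,0.01,-0.033],[0.002,0.014,-0.044],[0.004,0.017,-0.055],[0.006,0.021,-0.068],[0.009,0.024,-0.082]],"rotation":[[-0.034,-0.036,-0.147],[-0.068,-0.074,-0.292],[-0.1,-0.115,-0.433],[-0.131,-0.16,-0.571],[-0.16,-0.207,-0.705],[-0.188,-0.258,-0.835],[-0.214,-0.313,-0.962],[-0.239,-0.37,-1.083]]}'
python3 - <<'E'
from bk import *
from mv import go
Rh=Ro.from_euler("xyz",[np.pi,0,np.radians(40)])
go(Rh,tcp=[558,-193.7,260]);print(get_obs()["joint_positions"].round(2))
E
```

```text
time: 18.88
tool_pos: [465.0, -183.4, 231.9]
tcp_rot: [-2.759, -0.176, -0.436]
time: 19.88
tool_pos: [439.8, -230.0, 299.4]
tcp_rot: [-3.139, 0.0, 0.698]
contact_force: [0.8, -0.2, -0.7]
grip_width: 91.8
finger_force: 0.0
t 19.875 tcp target [ 558.  -193.7  260. ] dp [0.1138 0.0483 0.0393] rot [-0.003  0.     0.   ] rows>= 2.1
[-0.64  0.24  1.46  0.    1.44  0.24]
```

```bash
python3 -m pendant '{"dp":[[0.038,0.016,0.013],[0.076,0.032,0.026],[0.114,0.048,0.039],[0.114,0.048,0.039],[0.114,0.048,0.039]],"rotation":[[0,0,0],[0,0,0],[0,0,0],[0,0,0],[0,0,0]]}'
python3 - <<'E'
from bk import *
from mv import go
Rh=Ro.from_euler("xyz",[np.pi,0,np.radians(40)])
go(Rh,tcp=[558,-193.7,163])
E
```

```text
time: 20.5
tool_pos: [557.4, -194.3, 260.5]
tcp_rot: [-3.139, -0.0, 0.694]
contact_force: [0.5, 0.1, 0.0]
grip_width: 91.8
finger_force: 0.0
t 20.5 tcp target [ 558.  -193.7  163. ] dp [0.0008 0.0002 0.0975] rot [-0.002 -0.    -0.005] rows>= 1.6
```

```bash
python3 -m pendant '{"dp":[[0.001,0,0.03],[0.001,0,0.06],[0.001,0,0.085],[0.001,0,0.097],[0.001,0,0.097]],"rotation":[[0,0,0],[0,0,0],[0,0,0],[0,0,0],[0,0,0]]}' | sed -n '2,4p'
python3 -m pendant '{"dp":[[0,0,0],[0,0,0],[0,0,0],[0,0,0],[0,0,0],[0,0,0],[0,0,0]],"rotation":[[0,0,0],[0,0,0],[0,0,0],[0,0,0],[0,0,0],[0,0,0],[0,0,0]]}' 0.005
python3 -c "
from plant import get_obs;print(get_obs()['moment'])"
```

```text
tool_pos: [557.8, -194.4, 164.7]
tcp_rot: [-3.141, -0.0, 0.691]
contact_force: [-0.2, -0.2, -0.5]
time: 22.0
tool_pos: [558.3, -194.2, 164.6]
tcp_rot: [-3.141, -0.0, 0.692]
contact_force: [0.5, 0.2, -0.2]
grip_width: 26.0
finger_force: 0.0
[-0.05590144  0.07736472  0.01831677]
```

```bash
python3 -m pendant '{"dp":[[0,0,0],[0,0,0],[0,0,0],[0,0,0]],"rotation":[[0,0,0],[0,0,0],[0,0,0],[0,0,0]]}' 0.005
python3 -c "
from plant import get_obs;print(get_obs()['moment'])"
```

```text
time: 22.5
tool_pos: [558.7, -194.7, 164.6]
tcp_rot: [3.141, -0.001, 0.692]
contact_force: [3.8, -3.9, -2.7]
grip_width: 15.7
finger_force: 29.9
[-0.55610761 -0.37970355 -0.01068914]
```

```bash
python3 -m pendant '{"dp":[[0,0,0],[0,0,0],[0,0,0],[0,0,0],[0,0,0],[0,0,0],[0,0,0],[0,0,0]],"rotation":[[0,0,0.02],[0,0,0.06],[0,0,0.12],[0,0,0.19],[0,0,0.26],[0,0,0.33],[0,0,0.4],[0,0,0.47]]}' | sed -n '2,6p'
python3 -m pendant '{"dp":[[0,0,0],[0,0,0],[0,0,0],[0,0,0],[0,0,0],[0,0,0],[0,0,0],[0,0,0]],"rotation":[[0,0,0.07],[0,0,0.14],[0,0,0.21],[0,0,0.28],[0,0,0.35],[0,0,0.4],[0,0,0.44],[0,0,0.46]]}' 
python3 -m pendant '{"dp":[[0,0,0],[0,0,0],[0,0,0]],"rotation":[[0,0,0],[0,0,0],[0,0,0]]}' | sed -n '2,6p'
python3 - <<'E'
from plant import vision
import cv2,pickle,numpy as np
S=vision.capture("scene");T=vision.capture("top");pickle.dump((S,T),open("c6.pkl","wb"))
a=cv2.resize(S["pixels"][170:310,225:365,::-1],(400,400));b=cv2.resize(T["pixels"][150:270,260:380,::-1],(400,400))
cv2.imwrite("pics/p6.png",np.clip(np.hstack([a,b])*1.4,0,255).astype(np.uint8))
E
```

```text
tool_pos: [558.7, -194.8, 164.6]
tcp_rot: [3.141, -0.001, 0.22]
contact_force: [2.5, -4.1, -2.9]
grip_width: 16.0
finger_force: 29.9
time: 24.5
tool_pos: [558.7, -194.8, 164.6]
tcp_rot: [3.141, -0.001, -0.239]
contact_force: [2.6, -4.5, -2.6]
grip_width: 15.7
finger_force: 29.9
tool_pos: [558.7, -194.8, 164.6]
tcp_rot: [3.141, -0.001, -0.238]
contact_force: [3.1, -4.5, -2.2]
grip_width: 15.9
finger_force: 29.9
```

View pics/p6.png

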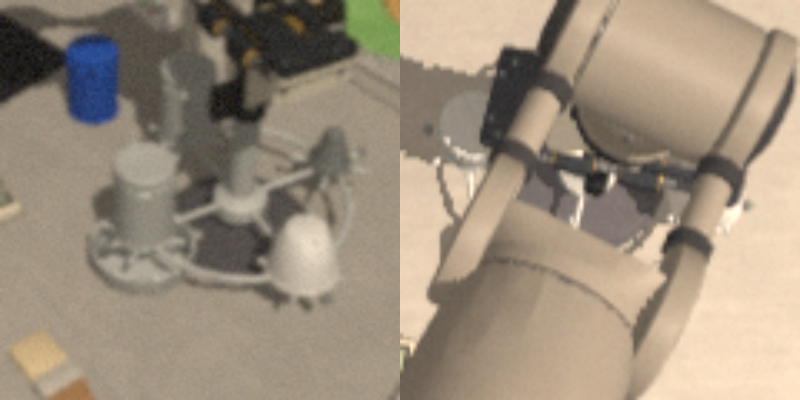

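The scene view shows our beaker over the pan, top at crop (145,162), with the pan rim spanning (88..196). beaker_dry is behind at (188,95), the cup at (305,255) and peg a is empty at (330,165). I check the offset numerically.

Run:
```python
from h import *;import pickle
d=pickle.load(open("cap0.pkl","rb"));S,T=pickle.load(open("c6.pkl","rb"));np.set_printoptions(precision=1,suppress=True)
f=lambda x,y:(225+x/2.857-.35,170+y/2.857-.35)
C=np.array([558.3,-194,0]);ang=lambda v:np.degrees(np.arctan2(v[1],v[0]))
for n,uv,z in[("beaker",(145,162),130),("dry",(188,72),130),("pan L-R mid",(142,243),29)]:
    w=at(S,f(*uv),z);print(n,w,ang(w-C),np.linalg.norm((w-C)[:2]))
# beaker in S before turning (c5 has gripper away?) calibration bias check: dry in cap0 scene top centre
w=at(d["scene"],(250+ (385-300)/4, 185+(447-340)/4),130);print("dry in scene before",w,ang(w-C))
# pan by scene contour in first picture: predicted ellipse pts
for a in (0,90,180,270):
    X=[455+48*np.cos(np.radians(a)),-169.8+48*np.sin(np.radians(a)),29];p=proj(S,X);print(a,(p+.35-[225,170])*2.857)
```

```text
beaker [ 457.6 -170.7  130. ] 166.9599241712812 103.3910663143065
dry [575.  -99.6 130. ] 79.98783441612426 95.89318364907851
pan L-R mid [ 455.1 -170.7   29. ] 167.26474014205527 105.78631090778363
dry in scene before [ 486.8 -120.5  130. ] 134.21183857458823
0 [179.  218.8]
90 [108.7 215. ]
180 [101.7 267.4]
270 [175.7 271.7]
```

The beaker is at 167.0° and the pan at 166.8–167.3°. The carousel is still and gripped, so I hand it in.

```bash
python3 -c "
from plant import workorder;print(workorder.close_job())"
```

```text
the job is handed in; nothing more can be done
None
```

I handed the job in at about 25 s: the beaker stands mouth-down on peg b over the drip pan (within about 1° in the last picture), beaker_dry and the cup are still on their pegs, and the gripper is holding the carousel still by its handle.

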